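Stock the bathroom turntable with bath balls and turn the dropper bottle to the front

ROBOT

A 6-joint arm with a two-finger parallel gripper is mounted at the origin on the work surface. World frame = base frame: x ahead of the robot, y to its left, z up, the work surface at z = 0. Lengths are in m, angles in rad, forces in N, time in s.
With the tool pointing down it reaches from about 0.3 to 0.775 m from the base axis. Payload 14.6 kg.
Tool frame: the origin (TCP) lies between the finger pads; the fingertips stand 8 mm ahead of it and the grasp point (between the pads) lies 11 mm behind it (ctrl.tip_reach is the distance from the TCP to the fingertips, in m); y points along the fingers, z is the direction in which the jaws open and shut, and the axes are right-handed (so a half turn about y gives the same grasp; the last joint's range is limited). The gripper opens to 94 mm and grips with 3 to 60 N. Pads are 16 mm wide; open, the fingers measure 119 mm over their backs; the gripper's body (75 mm by 177 mm) begins 78 mm behind the grasp point.
Start: joints at [1.241, 0.3, 1.521, -0, 1.321, -0.067], TCP at [0.143, 0.531, 0.213] pointing down, gripper open.
Joint ranges: [-3.03, 3.03], [-0.79, 2.21], [0.23, 2.52], [-1.04, 4.18], [0, 3.07], [-2.55, 2.55]. Speed limits (rad/s): [2.22, 2.22, 2.57, 3.14, 3.14, 3.14].

INTERFACE

Orientations are given as [roll, pitch, yaw] about the fixed x, y, z axes, in that order (R = Rz(yaw) Ry(pitch) Rx(roll)).
In Python, from station import ctrl gives the robot as it stands.
- The arm moves only by the tool play_rows, never from a script. Its arguments are lists of equal length, an entry for each row: "twist": the turn, a rotation vector about the world's x, y, z as a fraction of full scale, a list of three; "travel": the shift along the world's x, y, z as a fraction of full scale, a list of three; "grip": the gripper's target within -1 to 1 (shut at 1, half-way at 0, fully open at -1). A call has 1 to 12 rows; each row shifts and turns the commanded pose from where the row before left it; what a row does not reach is not made up. Full scale, the value 1, is 5 cm for a shift and 90 degrees for a turn. A row lasts 1/10 s, in which the tool goes at most 50 mm and 8.59 degrees, less where a joint would pass 70% of its speed; a pose out of reach is approached as far as the arm can. A call with a number of a shift or a turn outside -1 to 1 is refused whole. A call with a gripper value outside its range is refused whole. The fingers move at their own pace and stop on an object; "force" is the grip in N (left out, the last holds). Time passes only in rows, so rows that do not move let the fingers close. It gives the time, the measured TCP pose, the force and the opening at its end, in the units of the state.
- ctrl.get_obs(): the state, without advancing time (a new reading comes with each control period).
- ctrl.camera(name): name is "scene" or "top" or "wrist"; returns a dict with "img" (384x512x3 uint8, red, green, blue), "vfov" (degrees; the focal length in pixels is half the picture's height over the tangent of half this angle, whatever the lens; pixels are square), "cx", "cy" (the principal point, pixels), "rvec" (rotation vector, rad) and "tvec" (3), from world to camera coordinates, as OpenCV has them. Camera axes: x right, y down, z forward; pixel columns grow to the right and rows downward; lengths in m; the calibration is good to about 2 mm. The wrist camera is an equidistant fisheye: a pixel r from the principal point sees the ray r / f radians off the axis. A picture is of the moment at which its call begins. There is no depth.
- ctrl.hand_in(): hands the job in, once; it reports no verdict.
Trained networks look in a picture, given as the dict that the camera call returned (one of the last four; its "shot" number tells which), for a name from the list of things; names that differ only in an ending like _2 or _b are one class to them, and where a whole thing is asked for, a point or a joint stands for the part that bears it (a point fixed in the world has none). Each returns a list of dicts, best first, with "confidence" (0 to 1); they miss things now and then, are a little off and sometimes report something else, mostly with a low value. They report only what shows in the picture. A call takes as long as a camera call. They do not tell look-alikes from the thing itself.
- ctrl.boxes_of(name, picture): "point" ([column, row] in pixels, amid what is visible of it).
- ctrl.trace(name, picture): "pixels" (384x512 bool, what is visible of it) and "point" ([column, row] in pixels, amid what is visible of it).
The state is a dict: "time_s": time; "qpos": joint angles; "joint_vel": joint speeds; "tau": joint torques, N m; "ee_pos": TCP position; "eef_rot": TCP orientation; "force": force on the tool from outside, world axes, zero at the start; "moment": the same for the moment, N m; "grip_width": finger opening in m.
Only numpy, scipy, OpenCV 4.12 (cv2) and the standard library are available. Lean on these libraries where they do the work, as an engineer would, in place of code of your own. Each camera call takes 0.05 s, during which the arm holds its last target.

TASK

Take the two bath balls from under the edge of the low glass shelf and set them gently into the two empty wells of the turntable, one ball per well, without bumping the glass shelf. Then smoothly turn the turntable by its knob until the dropper bottle stands at the front, in line with the tab of the foot. Leave the bottle and the third ball standing in their wells, and do not disturb the cup, the floss case or the nail clipper.

Things in the scene. Friction and masses are not known exactly. Their poses are not given: they have to be found in the camera images.
- ball1_center (a point): Centre of the first loose bath ball: an off-white pressed ball, 64 mm in diameter, with a small flat foot (20 mm across, 30 mm below the centre) on which it stands on the plywood board under the front edge of the glass shelf; 100 to 200 g. The three balls are alike. z is the ball's up axis.
- ball2_center (a point): Centre of the second loose bath ball, same as the first, under the same shelf edge 120 to 210 mm from it.
- ball3_center (a point): Centre of the third bath ball, same as the others, which already sits in well 0 or well 1 of the turntable and stays there.
- bottle: Closed amber glass dropper bottle with a black collar and rubber bulb, 39 mm in diameter, 102 mm tall, standing in well 0 or well 1 (whichever ball 3 is not in). Origin at the centre of its underside, z up.
- turntable: Fixed grey foot of the turntable, origin on the board under the spin axis, z up. Its tab, 34 mm wide, 10 mm high, sticks out from under the disc along the foot's -x (the front), ending 170 mm from the axis. The white disc: 280 mm in diameter, top 20 mm above the board, with four wells 90 degrees apart on a circle of 90 mm radius. A well is a raised ring, 44 mm inner, 56 mm outer diameter, 7 mm high.
- disc (a joint): Turn of the disc in rad, counter-clockwise from above positive, 0 at the start; it turns over 150 degrees either way with light friction (0.06 N m) and stays where it is left. At 0 wells 0 and 1 are 45 degrees either side of the front tab, so the bottle has an eighth of a turn to go, one way or the other.
- knob_grip (a point): Place to grip the turntable's central knob: on the spin axis, 114 mm above the board. The knob's head is a plain upright cylinder 32 mm in diameter, from 96 to 132 mm above the board, on a stem 20 mm thick. It is fixed to the disc.
- well0 (a point): Where a ball's centre lies when it is seated in well 0 (30 mm above the disc's top, on the well's centre). Turns with the disc; at the start it is at the foot's -x, +y side. Occupied by the bottle or ball 3.
- well1 (a point): The same for well 1, at the start at the foot's -x, -y side. Occupied by the bottle or ball 3.
- well2 (a point): The same for well 2, at the start at the foot's +x, -y side. Empty at the start.
- well3 (a point): The same for well 3, at the start at the foot's +x, +y side. Empty at the start.
- front_mark (a point): Point of the fixed foot over the tab's line, 90 mm from the spin axis along the foot's -x, at the height of the disc's top: where the bottle must end up.
- glass_shelf: Fixed shelf: clear glass pane 410 mm wide (along y), 130 mm deep, 8 mm thick, underside 180 mm above the board, on plywood cheeks 12 mm thick at y = +-192 mm; a folded cloth on it. Origin on the board under the middle of the pane's front edge; x points inwards, the pane covers x 0 to 130 mm. The loose balls stand at x -8 to 4 mm, so a gripper must lean back towards -x to reach them.
- cup: White ceramic cup, 76 mm in diameter, 95 mm tall, with a white toothbrush sticking up to 182 mm; bystander. Origin at the centre of its underside.
- floss_case: Flat mint plastic floss case, 60 x 46 x 18 mm; bystander. Origin at the centre of its underside.
- clipper: Chrome nail clipper lying flat, 80 x 14 x 16 mm; bystander. Origin at the centre of its underside.
Mind the look-alikes: they are no part of the job. Leave any green or purple look-alike of the part that bears ball1_center alone.

How it is judged:
By the outcome, as a careful person would: the job done as asked, in the order asked, and still so for the second after the job is handed in, with the robot touching nothing.
It also fails if it takes over 69 s, if anything falls off the work surface, if the arm or the gripper's body presses on something with over 40 N, if the wrist force passes 120 N, or if a joint passes its speed limit or range.

## Working session

There is one attempt and no reset: what is moved stays moved. The work goes in short steps, Python scripts to look and compute and a tool call to move; the robot and the scene stay as the last step left them, time stands still between calls to the robot, and variables do not carry over. Pictures are saved under pics/ and viewed, and the job is handed in when it is done.

Besides the shell and the picture viewer there is one more tool, called after "Call:" as name(argument=value, ...), one argument or row to a line, values as JSON. play_rows: Moves the arm, as the interface text tells. Its arguments: {"type":"object","properties":{"twist":{"type":"array"},"travel":{"type":"array"},"grip":{"type":"array"},"force":{"type":"number"}},"required":["twist","travel","grip"]}

```bash
ls; mkdir -p pics; python3 - <<'E'
from station import ctrl
import cv2,numpy as np
for n in ["scene","top","wrist"]:
    p=ctrl.camera(n); cv2.imwrite(f"pics/{n}0.png",cv2.resize(p["img"][:,:,::-1],(768,576)))
    R=cv2.Rodrigues(np.array(p["rvec"],float))[0]
    print(n,p["vfov"],p["cx"],p["cy"],(-R.T@np.array(p["tvec"])).round(3),R[2].round(3))
print(ctrl.get_obs())
E
```

```text
pics
scene 44.49620459748989 257.5532503065315 190.32615865937493 [ 0.663 -0.82   0.849] [-0.032  0.752 -0.659]
top 55.66628384006343 259.85337067026046 186.22873228752758 [0.496 0.027 1.191] [ 0.083  0.011 -0.996]
wrist 65.70646984690485 254.86508111611462 187.64838674371805 [0.067 0.552 0.383] [ 0.263 -0.072 -0.962]
{'time_s': 0.15, 'qpos': array([ 1.24138470e+00,  3.00347767e-01,  1.52140841e+00, -2.46162379e-05,
        1.32074052e+00, -6.65866625e-02]), 'joint_vel': array([ 1.07668293e-03, -2.94457184e-03, -2.70570910e-03,  1.46576582e-03,
       -3.50964261e-05, -1.54370035e-03]), 'tau': array([ 9.31106333e-04, -5.31961977e+01, -3.52816164e+01,  7.08142295e-02,
        2.36856693e-02, -1.14355189e-04]), 'ee_pos': array([0.14283458, 0.53092969, 0.21302704]), 'eef_rot': array([-1.57169996e+00,  3.63607881e-05, -2.62818881e-01]), 'force': array([0.17668666, 0.5897331 , 0.58851811]), 'moment': array([-0.05716914, -0.01646559,  0.0031087 ]), 'grip_width': 0.09384934958319457}
```

View pics/scene0.png

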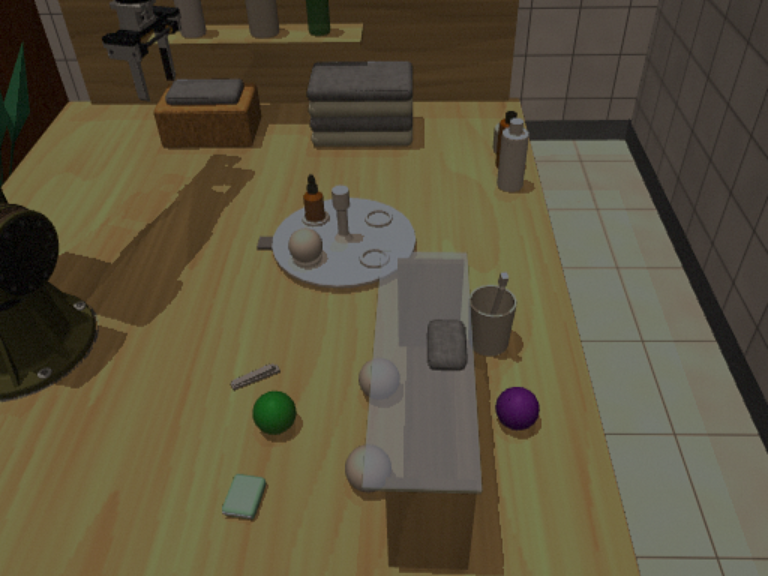

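View pics/top0.png

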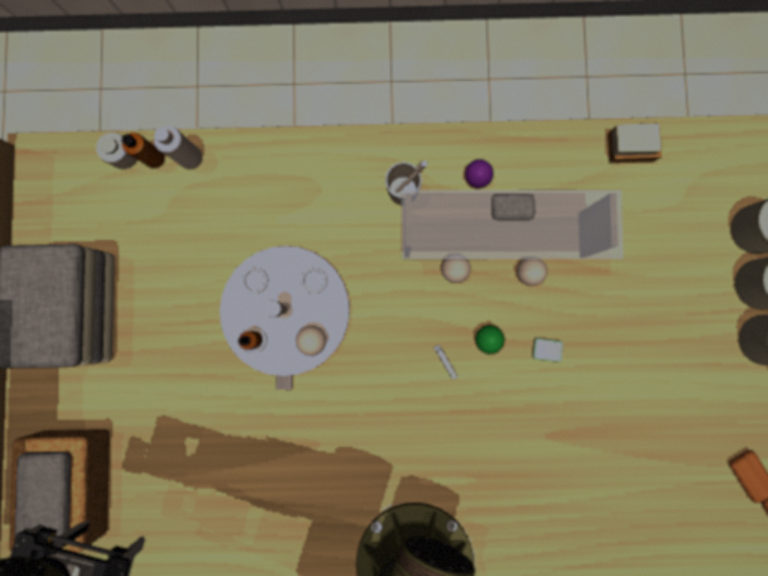

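View pics/wrist0.png

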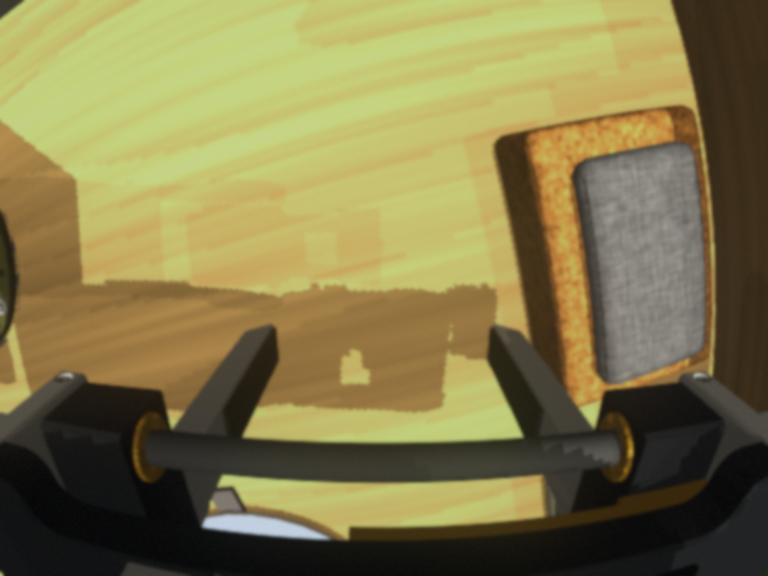

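Top view (768-px): loose off-white balls at (456,268) and (532,271) at the pane's front edge. The look-alikes are green (490,339) and purple (479,173). The turntable is at (285,310) with its tab at (284,382), the bottle at (250,340) and ball 3 at (311,340). The bottle is on the left (+y) side, so well 0.

```bash
cat > h.py <<'E'
from station import ctrl
import cv2,numpy as np
from scipy.optimize import least_squares
def cam(p):
    f=192/np.tan(np.radians(p["vfov"])/2); K=np.array([[f,0,p["cx"]],[0,f,p["cy"]],[0,0,1.]])
    R=cv2.Rodrigues(np.array(p["rvec"],float))[0]; return K,R,np.array(p["tvec"],float).ravel()
def at_z(p,uv,z):
    K,R,t=cam(p); C=-R.T@t; d=R.T@np.linalg.inv(K)@np.array([uv[0],uv[1],1.])
    return C+d*(z-C[2])/d[2]
def proj(p,X):
    K,R,t=cam(p); q=(R@np.atleast_2d(X).T).T+t; q=q@K.T; return q[:,:2]/q[:,2:]
def tri(p1,u1,p2,u2):
    P=[np.c_[R,t] for K,R,t in (cam(p1),cam(p2))]
    P=[cam(p)[0]@m for p,m in zip((p1,p2),P)]
    X=cv2.triangulatePoints(P[0],P[1],np.array(u1,float).reshape(2,1),np.array(u2,float).reshape(2,1)).ravel(); return X[:3]/X[3]
E
python3 - <<'E'
from h import *
t=ctrl.camera("top"); s=ctrl.camera("scene")
cv2.imwrite("pics/t_full.png",t["img"][:,:,::-1]);cv2.imwrite("pics/s_full.png",s["img"][:,:,::-1])
for n in ["ball1_center","bottle","turntable","disc","knob_grip","glass_shelf","cup","floss_case","clipper"]:
    for nm,p in (("top",t),("scene",s)):
        for d in ctrl.trace(n,p)[:6]:
            ys,xs=np.nonzero(d["pixels"]); (c,r)=cv2.minEnclosingCircle(np.c_[xs,ys].astype(np.float32))
            print(n,nm,round(d["confidence"],2),np.round(d["point"],1),xs.min(),xs.max(),ys.min(),ys.max(),len(xs),np.round(c,1),round(r,1))
E
```

```text
ball1_center top 0.72 [326.3 228.9] 316 335 217 236 322 [325.9 226.1] 10.4
ball1_center top 0.6 [302.6 179. ] 293 312 172 188 282 [302.7 179. ] 10.1
ball1_center top 0.54 [318.2 114.7] 309 328 106 125 319 [318.4 115.5] 10.0
ball1_center top 0.36 [207.2 226.9] 197 217 217 236 332 [207. 227.] 10.8
ball1_center scene 0.88 [180.2 275.5] 168 195 261 289 641 [182.3 274.6] 14.5
ball1_center scene 0.75 [346.3 271. ] 330 359 258 286 667 [344.4 272.1] 14.7
ball1_center scene 0.66 [243.9 251.2] 239 247 242 261 116 [245.  251.5] 9.6
bottle top 0.55 [166.4 227.6] 159 173 221 232 142 [165.9 226.5] 7.3
turntable top 0.84 [191.5 204.6] 145 232 163 259 5671 [188.5 211. ] 48.1
turntable top 0.73 [268.2 119.9] 256 284 107 136 485 [273. 121.] 17.2
turntable scene 0.82 [229.8 161.1] 172 276 124 191 3842 [224. 160.] 52.2
disc top 0.81 [191.  204.4] 145 232 164 250 5403 [188.9 206.8] 44.0
disc scene 0.56 [230.3 156.8] 181 276 124 191 3789 [228.5 160. ] 47.8
knob_grip top 0.76 [190.9 202.7] 146 232 163 250 5497 [188.9 206.8] 44.1
knob_grip scene 0.89 [230.3 159.4] 181 276 124 192 3801 [228.5 160. ] 47.9
kno
[... 238 characters left out ...]
.61 [283.6 276. ] 241 320 168 379 13812 [283.  273.5] 108.9
glass_shelf scene 0.59 [203.3 163.8] 192 214 152 174 429 [202.8 163.2] 11.9
cup top 0.65 [266.2 119.3] 257 284 107 136 483 [271.9 120.8] 17.1
cup scene 0.78 [327.4 213.5] 314 343 182 237 1245 [330.  209.5] 28.1
cup scene 0.28 [231.2 161.7] 181 276 124 191 3741 [228.5 160.5] 47.7
floss_case top 0.58 [365.5 233.1] 355 375 226 241 285 [364.2 233.2] 11.1
floss_case top 0.42 [208.1 227.8] 197 216 217 237 323 [206.6 226.9] 10.2
floss_case scene 0.73 [161.1 329.3] 148 177 316 345 660 [162.  330.5] 18.1
clipper top 0.54 [294.5 241.3] 289 303 231 251 106 [296.5 241. ] 11.9
clipper scene 0.76 [172.9 250.6] 154 186 243 258 244 [170. 251.] 16.8
```

```bash
python3 - <<'E'
import cv2,numpy as np
t=cv2.imread("pics/t_full.png");s=cv2.imread("pics/s_full.png")
cv2.imwrite("pics/tc1.png",cv2.resize(t[100:260,255:425],None,fx=4.5,fy=3.7*4.5/4.5,interpolation=cv2.INTER_CUBIC)[:600,:800])
cv2.imwrite("pics/tc2.png",cv2.resize(t[155:265,135:245],None,fx=5.4,fy=5.4,interpolation=cv2.INTER_CUBIC))
cv2.imwrite("pics/sc1.png",cv2.resize(s[160:384,150:370],None,fx=2.6,fy=2.6,interpolation=cv2.INTER_CUBIC))
cv2.imwrite("pics/sc2.png",cv2.resize(s[100:200,160:290],None,fx=6,fy=6,interpolation=cv2.INTER_CUBIC))
E
```

```text
(no output)
```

View pics/tc1.png

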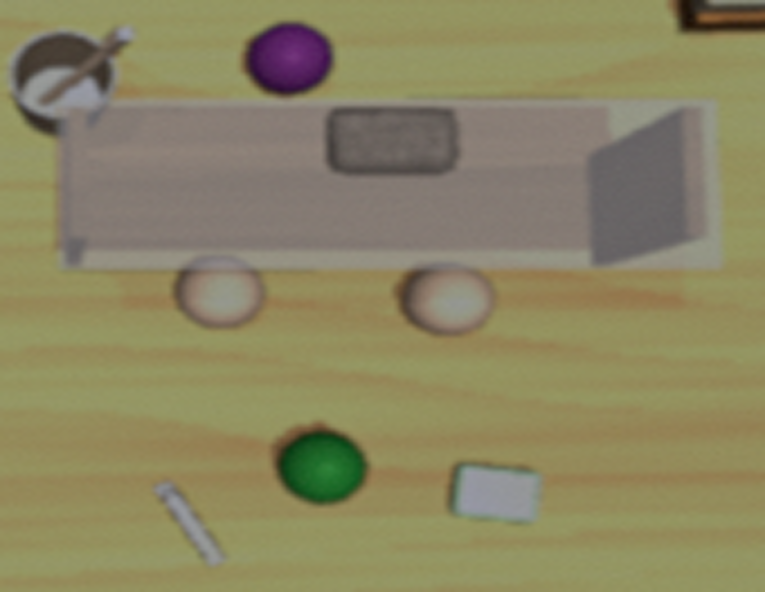

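View pics/tc2.png

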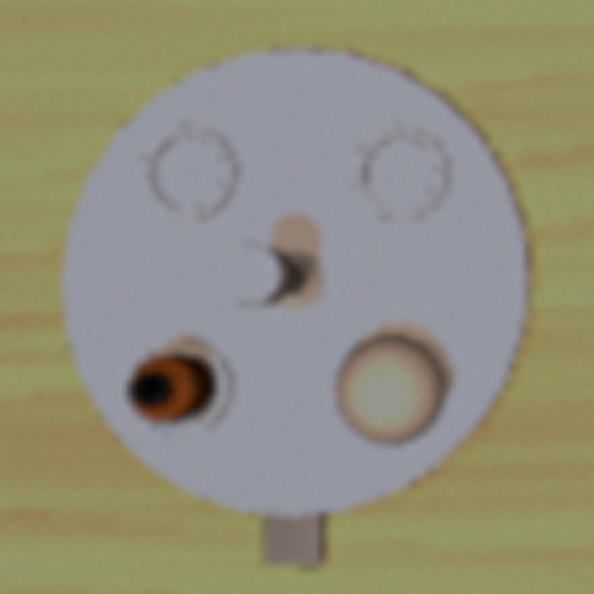

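View pics/sc1.png

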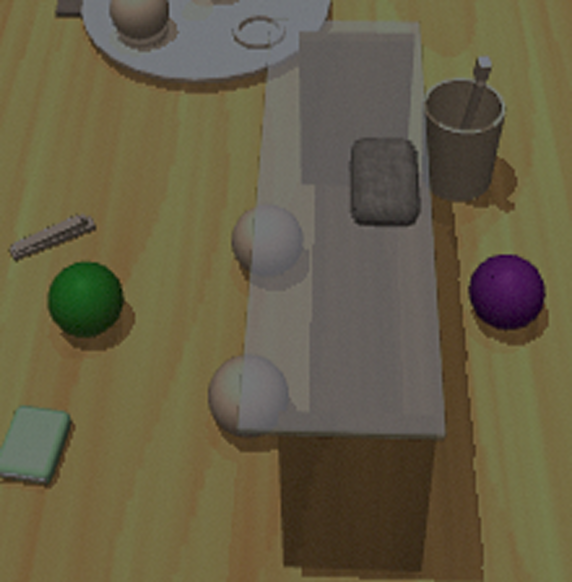

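View pics/sc2.png

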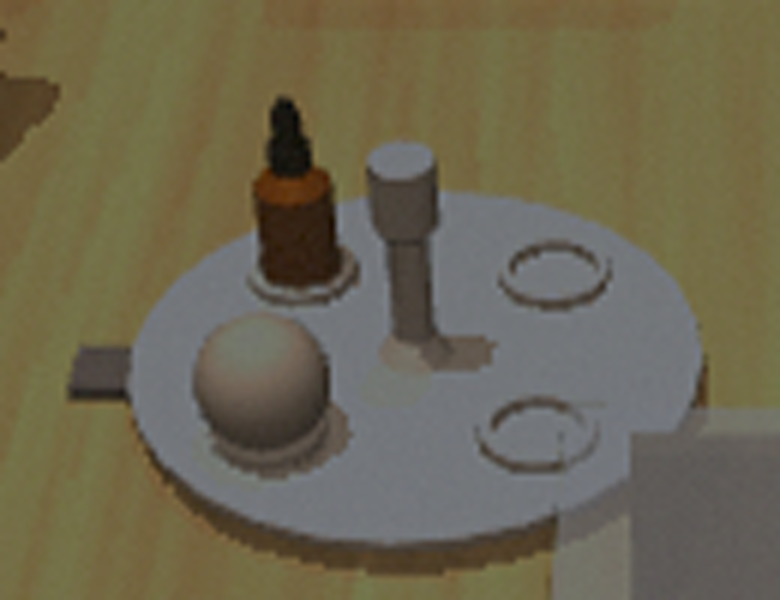

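```bash
python3 - <<'E'
from h import *
t=ctrl.camera("top"); s=ctrl.camera("scene")
A=tri(t,(303.9,178.6),s,(252.7,252.7));B=tri(t,(354.3,180.8),s,(245.8,312.3))
print("A",A,at_z(t,(303.9,178.6),.03),"B",B,at_z(t,(354.3,180.8),.03), np.linalg.norm(A-B))
b3=tri(t,(135+391/5.4,155+389/5.4),s,(160+262/6,100+382/6));print("ball3",b3)
for n,uv in dict(w2=(209.8,187.4),w3=(170.9,187.4)).items(): print(n,at_z(t,uv,.027))
for n,uv in dict(w2=(160+538/6,100+435/6),w3=(160+554/6,100+274/6)).items(): print(n,"scene",at_z(s,uv,.027))
m=[d for d in ctrl.trace("disc",t)][0]["pixels"]
c=max(cv2.findContours(m.astype(np.uint8),0,2)[0],key=cv2.contourArea)
print(cv2.fitEllipse(c),at_z(t,cv2.fitEllipse(c)[0],.02))
print("knob scene",at_z(s,(160+403/6,100+162/6),.132),"knob top", at_z(t,(135+260/5.4,155+275/5.4),.132))
print("tab end",at_z(t,(135+295/5.4,155+566/5.4),.01))
print("shelf TL",at_z(t,(268.3,172.2),.188),at_z(t,(415,173),.188), "back",at_z(t,(255+718/4.5,100+100/3.7),.188))
print("shelf S",at_z(s,(150+240/2.6,160+432/2.6),.188),at_z(s,(150+268/2.6,160+23/2.6),.188))
print("cup",at_z(t,(255+62/4.5,100+75/3.7),.095))
for n,uv in dict(clip1=(255+160/4.5,100+488/3.7),clip2=(255+218/4.5,100+558/3.7),green=(255+322/4.5,100+466/3.7),floss=(255+497/4.5,100+493/3.7),bottle=(135+190/5.4,155+385/5.4)).items(): print(n,at_z(t,uv,.018))
print("bottle tip s",tri(t,(135+150/5.4,155+388/5.4),s,(160+284/6,100+105/6)))
E
```

```text
A [ 0.61620302 -0.10160483  0.02754976] [ 0.61454445 -0.10154228  0.03      ] B [ 0.60661294 -0.26254385  0.02729245] [ 0.60386099 -0.26223969  0.03      ] 0.16122470355815952
ball3 [0.46938865 0.20760358 0.04644756]
w2 [0.59318649 0.20129796 0.027     ]
w3 [0.59596718 0.32684365 0.027     ]
w2 scene [0.59902252 0.19274778 0.027     ]
w3 scene [0.60224148 0.31972163 0.027     ]Traceback (most recent call last):
  File "<stdin>", line 8, in <module>
IndexError: list index out of range
```

```bash
cat > meas.py <<'E'
from h import *
t=ctrl.camera("top"); s=ctrl.camera("scene")
cv2.imwrite("pics/t1.png",t["img"][:,:,::-1]);cv2.imwrite("pics/s1.png",s["img"][:,:,::-1])
def contour(name,p,minarea):
    for d in ctrl.trace(name,p)[:3]:
        if d["pixels"].sum()>minarea:
            c=max(cv2.findContours(d["pixels"].astype(np.uint8),0,cv2.CHAIN_APPROX_NONE)[0],key=cv2.contourArea)
            return cv2.fitEllipse(cv2.convexHull(c)),d["point"]
for nm,p in (("top",t),("scene",s)):
  for n in ["disc","knob_grip","turntable"]:
    r=contour(n,p,2500)
    if r: print(nm,n,np.round(r[0][0],2),np.round(r[0][1],1),at_z(p,r[0][0],.02).round(4) if nm=="top" else at_z(p,r[0][0],.018).round(4))
def cr(uv,f,off): return ((uv[0]+.5)/f[0]-.5+off[0],(uv[1]+.5)/f[1]-.5+off[1])
def pr(n,x): print(n,np.round(x,4))
T2=lambda u,v:cr((u,v),(5.4,5.4),(135,155)); T1=lambda u,v:cr((u,v),(4.5,3.7),(255,100))
S1=lambda u,v:cr((u,v),(2.6,2.6),(150,160)); S2=lambda u,v:cr((u,v),(6,6),(160,100))
pr("A",tri(t,T1(220,291),s,S1(267,241)));pr("Atop",at_z(t,T1(220,291),.03));pr("Asc",at_z(s,S1(267,241),.03))
pr("B",tri(t,T1(447,299),s,S1(249,396)));pr("Btop",at_z(t,T1(447,299),.03));pr("Bsc",at_z(s,S1(249,396),.03))
pr("b3t",at_z(t,T2(391,389),.05));pr("b3s",at_z(s,S2(262,382),.05))
for n,a,b in (("w2",(404,175),(538,434)),("w3",(194,175),(554,274))):
    pr(n+"t",at_z(t,T2(*a),.027));pr(n+"s",at_z(s,S2(*b),.027))
pr("knob s",at_z(s,S2(403,162),.132));pr("knob t",at_z(t,T2(262,275),.132))
pr("tab end",at_z(t,T2(295,566),.01)); pr("tab end s",at_z(s,S2(75,372),.008))
pr("shelf front L",at_z(t,T1(60,267),.188));pr("R",at_z(t,T1(720,270),.188));pr("backR",at_z(t,T1(718,100),.188))
pr("s R",at_z(s,S1(240,432),.188));pr("s L",at_z(s,S1(268,23),.188));
pr("bottle",tri(t,T2(150,388),s,S2(284,105)))
pr("cup",at_z(t,T1(62,75),.095))
for n,u in dict(clip1=(160,488),clip2=(218,558),green=(322,466),floss=(497,493)).items(): pr(n,at_z(t,T1(*u),.018))
E
python3 meas.py
```

```text
top disc [189.   207.15] [85.4 87.3] [0.5314 0.2702 0.02  ]
top knob_grip [189.06 207.14] [85.1 86.2] [0.5314 0.2699 0.02  ]
top turntable [188.94 209.44] [84.5 92.9] [0.524  0.2704 0.02  ]
scene disc [228.26 159.25] [66.5 93.4] [0.5336 0.2651 0.018 ]
scene knob_grip [227.93 159.03] [66.4 93.3] [0.5326 0.2662 0.018 ]
scene turntable [225.4  158.98] [ 65.3 100.7] [0.5252 0.2664 0.018 ]
A [ 0.6161 -0.1005  0.0276]
Atop [ 0.6156 -0.1003  0.03  ]
Asc [ 0.6164 -0.1026  0.03  ]
B [ 0.6066 -0.2616  0.0272]
Btop [ 0.605  -0.2612  0.03  ]
Bsc [ 0.6076 -0.2634  0.03  ]
b3t [0.4684 0.2078 0.05  ]
b3s [0.4703 0.2052 0.05  ]
w2t [0.5945 0.2026 0.027 ]
w2s [0.5978 0.1953 0.027 ]
w3t [0.5973 0.3281 0.027 ]
w3s [0.6009 0.3218 0.027 ]
knob s [0.5366 0.2637 0.132 ]
knob t [0.5331 0.2642 0.132 ]
tab end [0.3639 0.2723 0.01  ]
tab end s [0.3671 0.2673 0.008 ]
shelf front L [0.6197 0.0151 0.188 ]
R [ 0.6082 -0.3898  0.188 ]
backR [ 0.7373 -0.3958  0.188 ]
s R [ 0.6138 -0.397   0.188 ]
s L [0.618  0.0084 0.188 ]
bottle [0.4739 0.3276 0.1223]
cup [0.7915 0.0089 0.095 ]
clip1 [ 0.4465 -0.0537  0.018 ]
clip2 [ 0.3858 -0.093   0.018 ]
green [ 0.463  -0.1693  0.018 ]
floss [ 0.4373 -0.2923  0.018 ]
```

Both views agree to about 5 mm, so I'm averaging them:
- Loose balls: A (0.616, -0.102) and B (0.606, -0.262), height about 0.03. Both are off-white and under the pane's front edge, so they fit the description. I'm ignoring the green ball at (0.463, -0.169) and the purple one behind the shelf.
- Turntable axis: (0.534, 0.265), foot yaw about -0.02. The bottle is in well 0, so the disc turns +45°.

Plan for each ball:
1. Lean 30° and pick it.
2. Stand it on open board and regrasp it upright.
3. Place it in a well with the jaws tangential.

Call:
play_rows(
  twist=[
    [0,0,0.0152],
    [0,0,0.0152],
    [0,0,0.0152],
    [0,0,0.0152],
    [0,0,0.0152],
    [0,0,0.0152],
    [0,0,0.0152],
    [0,0,0.0152],
    [0,0,0.0152],
    [0,0,0.0152],
    [0,0,0.0152],
  ],
  travel=[
    [0.3245,-0.575,0.0155],
    [0.3245,-0.575,0.0155],
    [0.3245,-0.575,0.0155],
    [0.3245,-0.575,0.0155],
    [0.3245,-0.575,0.0155],
    [0.3245,-0.575,0.0155],
    [0.3245,-0.575,0.0155],
    [0.3245,-0.575,0.0155],
    [0.3245,-0.575,0.0155],
    [0.3245,-0.575,0.0155],
    [0.3245,-0.575,0.0155],
  ],
  grip=[-1,-1,-1,-1,-1,-1,-1,-1,-1,-1,-1],
  force=12,
)

```text
time_s: 2.8
ee_pos: [0.3218, 0.2136, 0.2222]
eef_rot: [-1.571, -0.001, 0.001]
force: [-0.3, 0.0, 0.3]
grip_width: 0.0939
```

Call:
play_rows(
  twist=[
    [0,-0.0303,0],
    [0,-0.0303,0],
    [0,-0.0303,0],
    [0,-0.0303,0],
    [0,-0.0303,0],
    [0,-0.0303,0],
    [0,-0.0303,0],
    [0,-0.0303,0],
    [0,-0.0303,0],
    [0,-0.0303,0],
    [0,-0.0303,0],
    [0,0,0],
  ],
  travel=[
    [0.3245,-0.575,0.0155],
    [0.3245,-0.575,0.0155],
    [0.3245,-0.575,0.0155],
    [0.3245,-0.575,0.0155],
    [0.3245,-0.575,0.0155],
    [0.3245,-0.575,0.0155],
    [0.3245,-0.575,0.0155],
    [0.3245,-0.575,0.0155],
    [0.3245,-0.575,0.0155],
    [0.3245,-0.575,0.0155],
    [0.3245,-0.575,0.0155],
    [0,0,0],
  ],
  grip=[-1,-1,-1,-1,-1,-1,-1,-1,-1,-1,-1,-1],
)

```text
time_s: 4.0
ee_pos: [0.5003, -0.1039, 0.2301]
eef_rot: [-1.571, -0.524, -0.003]
force: [-0.5, 0.2, -0.4]
grip_width: 0.0941
```

```bash
python3 - <<'E'
from h import *
o=ctrl.get_obs();print({k:np.round(v,3) for k,v in o.items()})
p=ctrl.camera("wrist");cv2.imwrite("pics/w1.png",cv2.resize(p["img"][:,:,::-1],(768,576)))
K,R,t=cam(p);print((-R.T@t).round(4),R[2].round(3))
f=K[0,0]
for d in ctrl.trace("ball1_center",p)[:5]:
    ys,xs=np.nonzero(d["pixels"]); c,r=cv2.minEnclosingCircle(np.c_[xs,ys].astype(np.float32))
    u=np.array([c[0]-p["cx"],c[1]-p["cy"]]);rr=np.hypot(*u);th=rr/f
    ray=R.T@np.r_[np.sin(th)*u/rr,np.cos(th)];C=-R.T@t
    print(d["confidence"],c,r,(C+ray*(.03-C[2])/ray[2]).round(4))
E
```

```text
{'time_s': np.float64(4.0), 'qpos': array([-0.369, -0.064,  1.973,  0.265,  0.755, -2.086]), 'joint_vel': array([ 0.063, -0.032,  0.022, -0.069,  0.053,  0.119]), 'tau': array([ -2.157, -29.967, -36.068,   1.455,  -1.931,  -1.803]), 'ee_pos': array([ 0.5  , -0.104,  0.23 ]), 'eef_rot': array([-1.571, -0.524, -0.003]), 'force': array([-0.532,  0.162, -0.424]), 'moment': array([0.065, 0.316, 0.035]), 'grip_width': np.float64(0.094)}
[ 0.3461 -0.1033  0.3379] [ 0.718 -0.003 -0.696]
0.85 (227.41116333007812, 245.5685272216797) 16.76617431640625 [ 0.8209 -0.1573  0.03  ]
0.84 (195.5, 60.0) 29.26184844970703 [ 0.4637 -0.1683  0.03  ]
0.62 (256.4552307128906, 163.276123046875) 22.99879264831543 [ 0.6153 -0.1022  0.03  ]
```

View pics/w1.png

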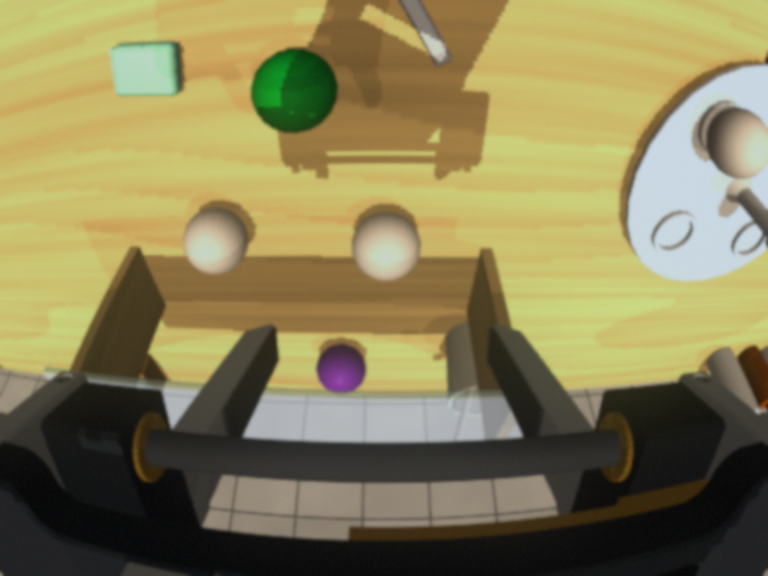

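The wrist camera puts A at (0.615, -0.102), matching the other views. Both pale balls show at wrist pixels (385,245) and (215,240), with green and purple elsewhere. Now approaching along the leaned tool axis.

Call:
play_rows(
  twist=[
    [0,0,0],
    [0,0,0],
    [0,0,0],
    [0,0,0],
    [0,0,0],
    [0,0,0],
    [0,0,0],
  ],
  travel=[
    [0.2,0.007,-0.343],
    [0.2,0.007,-0.343],
    [0.2,0.007,-0.343],
    [0.2,0.007,-0.343],
    [0.2,0.007,-0.343],
    [0.2,0.007,-0.343],
    [0,0,0],
  ],
  grip=[-1,-1,-1,-1,-1,-1,-1],
)

```text
time_s: 4.8
ee_pos: [0.5595, -0.0978, 0.1258]
eef_rot: [-1.569, -0.52, 0.001]
force: [-0.4, -0.1, -0.5]
grip_width: 0.0936
```

Call:
play_rows(
  twist=[
    [0,0,0],
    [0,0,0],
    [0,0,0],
    [0,0,0],
    [0,0,0],
    [0,0,0],
    [0,0,0],
    [0,0,0],
    [0,0,0],
    [0,0,0],
    [0,0,0],
  ],
  travel=[
    [0.12,0,-0.208],
    [0.12,0,-0.208],
    [0.12,0,-0.208],
    [0.12,0,-0.208],
    [0.12,0,-0.208],
    [0.12,0,-0.208],
    [0.12,0,-0.208],
    [0.12,0,-0.208],
    [0.12,0,-0.208],
    [0.12,0,-0.208],
    [0,0,0],
  ],
  grip=[-1,-1,-1,-1,-1,-1,-1,-1,-1,-1,-1],
)

```text
time_s: 5.9
ee_pos: [0.6198, -0.0991, 0.0219]
eef_rot: [-1.57, -0.522, -0.0]
force: [0.4, -0.9, 0.6]
grip_width: 0.0943
```

```bash
python3 - <<'E'
from h import *
o=ctrl.get_obs();print(o["ee_pos"],o["force"])
p=ctrl.camera("wrist");cv2.imwrite("pics/w2.png",cv2.resize(p["img"][:,:,::-1],(768,576)))
p=ctrl.camera("scene");cv2.imwrite("pics/s2.png",cv2.resize(p["img"][150:384,130:400,::-1],None,fx=2.5,fy=2.5))
E
```

```text
[ 0.61981749 -0.09909309  0.02192676] [ 0.43463339 -0.92142588  0.57324311]
```

View pics/w2.png

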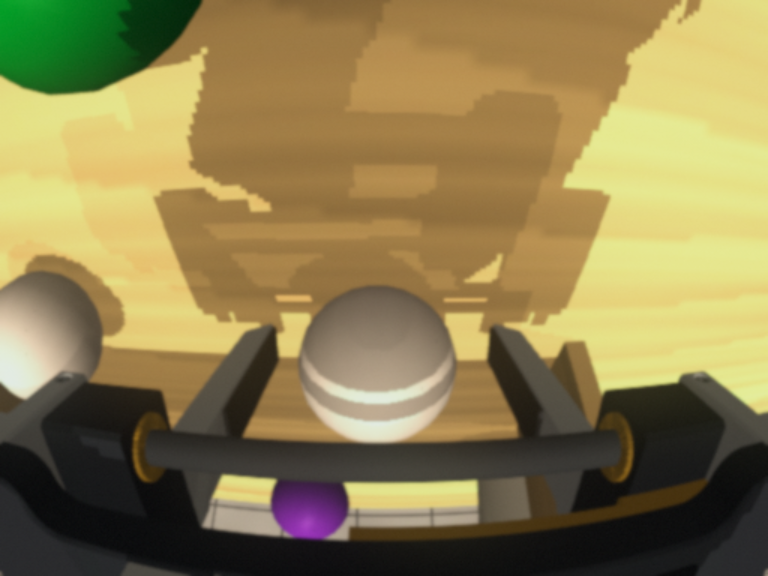

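View pics/s2.png

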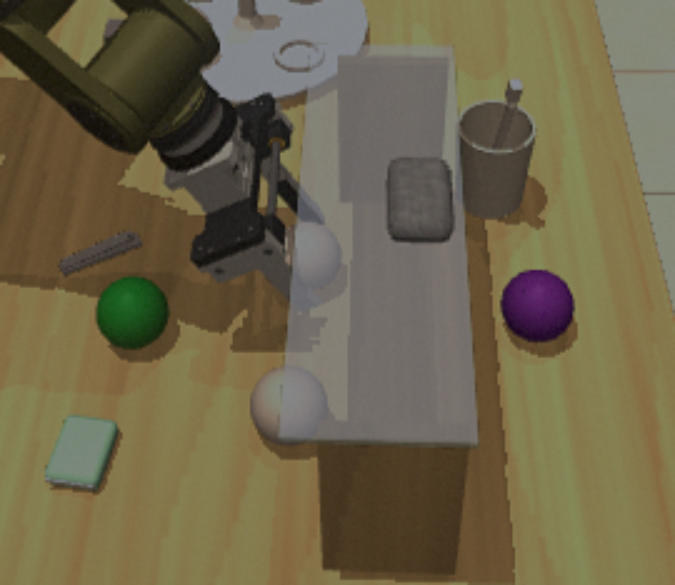

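Ball A sits between the fingers, about 2 mm toward -y of centre, and the glass is clear. Correcting that and closing gradually.

Call:
play_rows(
  twist=[
    [0,0,0],
    [0,0,0],
    [0,0,0],
    [0,0,0],
    [0,0,0],
    [0,0,0],
    [0,0,0],
    [0,0,0],
    [0,0,0],
    [0,0,0],
  ],
  travel=[
    [0,-0.04,0],
    [0,0,0],
    [0,0,0],
    [0,0,0],
    [0,0,0],
    [0,0,0],
    [0,0,0],
    [0,0,0],
    [0,0,0],
    [0,0,0],
  ],
  grip=[-0.7,-0.55,-0.45,-0.4,-0.35,-0.3,-0.3,-0.3,-0.3,-0.3],
  force=12,
)

```text
time_s: 7.0
ee_pos: [0.6199, -0.1013, 0.0237]
eef_rot: [-1.571, -0.524, -0.0]
force: [-0.3, -0.6, 2.6]
grip_width: 0.0625
```

Call:
play_rows(
  twist=[
    [0,0,0],
    [0,0,0],
    [0,0,0],
    [0,0,0],
    [0,0,0],
    [0,0,0],
    [0,0,0],
    [0,0,0],
    [0,0,0],
    [0,0,0],
    [0,0,0],
  ],
  travel=[
    [0,0,0],
    [0,0,0],
    [-0.05,0,0.09],
    [-0.1,0,0.17],
    [-0.15,0,0.26],
    [-0.2,0,0.35],
    [-0.2,0,0.35],
    [-0.2,0,0.35],
    [-0.2,0,0.35],
    [-0.1,0,0.17],
    [0,0,0],
  ],
  grip=[0,0,0,0,0,0,0,0,0,0,0],
  force=15,
)

```text
time_s: 8.1
ee_pos: [0.5598, -0.1014, 0.1294]
eef_rot: [-1.571, -0.525, 0.0]
force: [-0.0, -0.6, -0.9]
grip_width: 0.0628
```

Call:
play_rows(
  twist=[
    [0,0,0],
    [0,0,0],
    [0,0,0],
    [0,0,0],
    [0,0,0],
    [0,0,0],
    [0,0,0],
    [0,0,0],
  ],
  travel=[
    [-0.08,0.3,0],
    [-0.08,0.4,0],
    [-0.1,0.4,0],
    [-0.1,0.4,0],
    [-0.1,0.3,-0.1],
    [-0.06,0.23,-0.2],
    [0,0,-0.3],
    [0,0,-0.3],
  ],
  grip=[0,0,0,0,0,0,0,0],
)

```text
time_s: 8.9
ee_pos: [0.5336, 0.0008, 0.0819]
eef_rot: [-1.571, -0.523, 0.001]
force: [-0.0, -0.2, -0.9]
grip_width: 0.063
```

```bash
python3 - <<'E'
from h import *
o=ctrl.get_obs();print(o["ee_pos"],o["force"],o["grip_width"])
p=ctrl.camera("scene");cv2.imwrite("pics/s3.png",cv2.resize(p["img"][100:384,130:400,::-1],None,fx=2.1,fy=2.1))
E
```

```text
[0.53364476 0.00076689 0.08188438] [-0.0099449  -0.22804152 -0.9208779 ] 0.06302162078600922
```

View pics/s3.png

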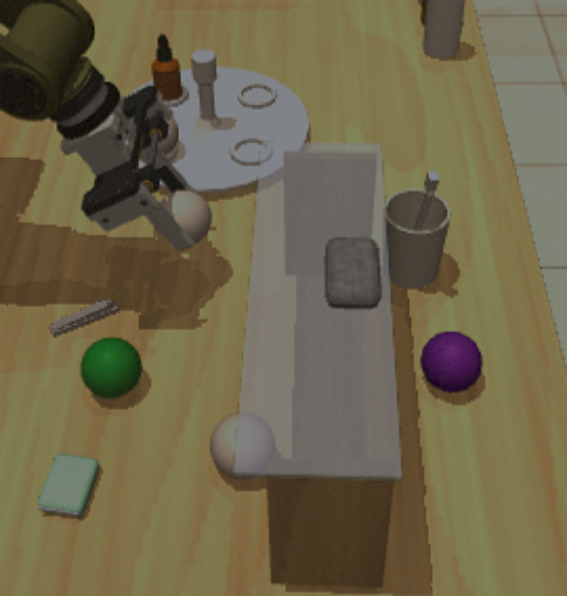

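Call:
play_rows(
  twist=[
    [0,0,0],
    [0,0,0],
    [0,0,0],
    [0,0,0],
    [0,0,0],
    [0,0,0],
    [0,0,0],
  ],
  travel=[
    [0,0,-0.25],
    [0,0,-0.25],
    [0,0,-0.25],
    [0,0,-0.2],
    [0,0,-0.1],
    [0,0,-0.06],
    [0,0,0],
  ],
  grip=[0,0,0,0,0,0,0],
)

```text
time_s: 9.65
ee_pos: [0.5338, 0.0002, 0.0274]
eef_rot: [-1.571, -0.523, -0.0]
force: [-0.9, 0.4, -1.2]
grip_width: 0.0626
```

Call:
play_rows(
  twist=[
    [0,0,0],
    [0,0,0],
    [0,0,0],
    [0,0,0],
    [0,0,0],
  ],
  travel=[
    [0,0,-0.03],
    [0,0,-0.02],
    [0,0,-0.02],
    [0,0,0],
    [0,0,0],
  ],
  grip=[0,0,0,0,0],
)

```text
time_s: 10.15
ee_pos: [0.5338, 0.0002, 0.0242]
eef_rot: [-1.571, -0.524, -0.0]
force: [-0.0, -0.4, -1.4]
grip_width: 0.0629
```

Call:
play_rows(
  twist=[
    [0,0,0],
    [0,0,0],
    [0,0,0],
    [0,0,0],
  ],
  travel=[
    [0,0,-0.01],
    [0,0,-0.01],
    [0,0,0],
    [0,0,0],
  ],
  grip=[0,0,0,0],
)

```text
time_s: 10.55
ee_pos: [0.5344, 0.0002, 0.0237]
eef_rot: [-1.571, -0.525, -0.0]
force: [-1.8, 0.2, 5.4]
grip_width: 0.063
```

Call:
play_rows(
  twist=[
    [0,0,0],
    [0,0,0],
    [0,0,0],
    [0,0.0556,0],
    [0,0.0556,0],
    [0,0.0556,0],
    [0,0.0556,0],
    [0,0.0556,0],
    [0,0.0556,0],
    [0,0,0],
  ],
  travel=[
    [0,0,0],
    [0,0,0],
    [0,0,0],
    [-0.015,0,0],
    [-0.015,0,0],
    [-0.015,0,0],
    [-0.015,0,0],
    [-0.015,0,0],
    [-0.015,0,-0.01],
    [0,0,0],
  ],
  grip=[-0.45,-0.6,-0.75,-0.75,-0.75,-0.75,-0.75,-0.75,-0.75,-0.75],
)

```text
time_s: 11.55
ee_pos: [0.5303, 0.0001, 0.0225]
eef_rot: [-1.571, 0.001, -0.0]
force: [0.3, 0.2, 0.0]
grip_width: 0.0825
```

```bash
python3 - <<'E'
from h import *
o=ctrl.get_obs();print(o["ee_pos"],o["eef_rot"],o["force"],o["grip_width"],o["qpos"])
p=ctrl.camera("wrist");cv2.imwrite("pics/w3.png",cv2.resize(p["img"][:,:,::-1],(768,576)))
p=ctrl.camera("scene");cv2.imwrite("pics/s4.png",cv2.resize(p["img"][100:284,130:330,::-1],None,fx=3,fy=3))
E
```

```text
[5.30321816e-01 1.29586522e-04 2.24790472e-02] [-1.57087062e+00  1.11559928e-03 -1.18614939e-04] [0.30572314 0.21137134 0.04007301] 0.08246028317788735 [-6.87504712e-02  4.98416927e-01  1.73847896e+00 -1.91413968e-04
  9.05804654e-01 -1.63931003e+00]
```

View pics/w3.png

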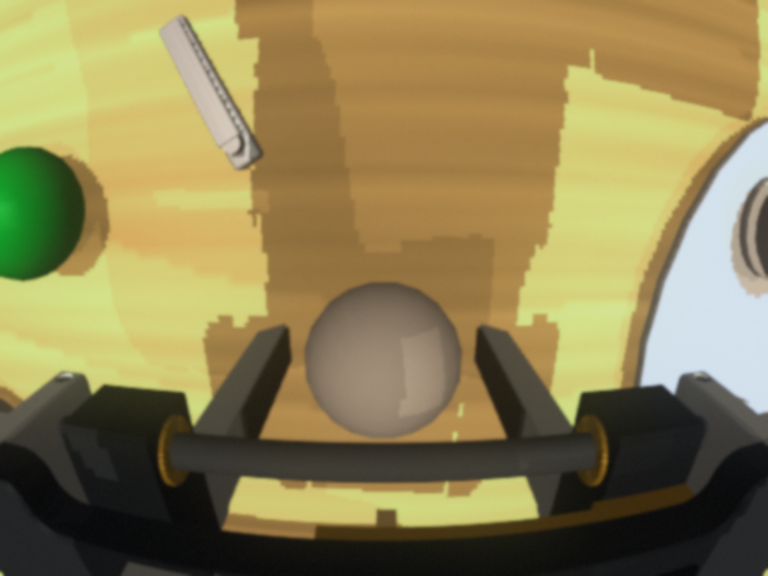

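View pics/s4.png

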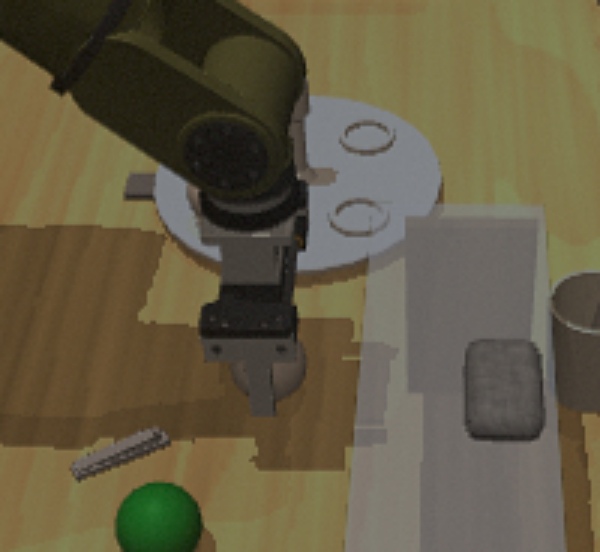

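Ball A stands free and centred between the now vertical fingers. Regrasping it, lifting, and carrying it over well 3.

Call:
play_rows(
  twist=[
    [0,0,0],
    [0,0,0],
    [0,0,0],
    [0,0,0],
    [0,0,0],
    [0,0,0],
    [0,0,0],
  ],
  travel=[
    [0,0,0],
    [0,0,0],
    [0,0,0],
    [0,0,0],
    [0,0,0],
    [0,0,0],
    [0,0,0],
  ],
  grip=[-0.6,-0.45,-0.38,-0.33,-0.2,0,0],
  force=15,
)

```text
time_s: 12.35
ee_pos: [0.5294, 0.0002, 0.0227]
eef_rot: [-1.571, 0.0, -0.0]
force: [-1.4, 0.7, 2.0]
grip_width: 0.0626
```

Call:
play_rows(
  twist=[
    [0,0,0],
    [0,0,0],
    [0,0,0],
    [0,0,0],
    [0,0,0],
    [0,0,0],
    [0,0,0],
    [0,0,0],
    [0,0,0],
    [0,0,0],
  ],
  travel=[
    [0,0,0.1],
    [0,0,0.25],
    [0,0,0.4],
    [0,0,0.5],
    [0,0,0.5],
    [0,0,0.5],
    [0,0,0.5],
    [0,0,0.4],
    [0,0,0.2],
    [0,0,0],
  ],
  grip=[0,0,0,0,0,0,0,0,0,0],
)

```text
time_s: 13.35
ee_pos: [0.5297, 0.0002, 0.1915]
eef_rot: [-1.571, -0.002, -0.0]
force: [-0.5, 0.4, -1.6]
grip_width: 0.0629
```

Call:
play_rows(
  twist=[
    [0,0,0.05],
    [0,0,0.05],
    [0,0,0.05],
    [0,0,0.05],
    [0,0,0.05],
    [0,0,0.05],
    [0,0,0.05],
    [0,0,0.05],
    [0,0,0.05],
    [0,0,0.05],
    [0,0,0],
  ],
  travel=[
    [0.06,0.3,0],
    [0.13,0.6,0],
    [0.15,0.7,0],
    [0.15,0.7,0],
    [0.15,0.7,0],
    [0.15,0.7,0],
    [0.15,0.7,0],
    [0.15,0.7,0],
    [0.15,0.7,0],
    [0.14,0.7,0],
    [0,0,0],
  ],
  grip=[0,0,0,0,0,0,0,0,0,0,0],
)

```text
time_s: 14.45
ee_pos: [0.5975, 0.3287, 0.1877]
eef_rot: [-1.569, 0.003, 0.791]
force: [0.1, 0.0, -1.7]
grip_width: 0.0631
```

```bash
python3 - <<'E'
from h import *
o=ctrl.get_obs();print(o["ee_pos"],o["eef_rot"],o["force"],o["grip_width"],o["qpos"])
t=ctrl.camera("top");s=ctrl.camera("scene")
cv2.imwrite("pics/t5.png",cv2.resize(t["img"][140:260,120:250,::-1],None,fx=5,fy=5,interpolation=cv2.INTER_CUBIC))
cv2.imwrite("pics/s5.png",cv2.resize(s["img"][80:200,150:300,::-1],None,fx=5,fy=5,interpolation=cv2.INTER_CUBIC))
B=o["ee_pos"]+[0,0,.008]
print("ball proj scene",(proj(s,B)[0]-[150,80]+.5)*5, "top",(proj(t,B)[0]-[120,140]+.5)*5)
w=ctrl.camera("wrist");cv2.imwrite("pics/w5.png",cv2.resize(w["img"][:,:,::-1],(768,576)))
E
```

```text
[0.59752788 0.32866933 0.187677  ] [-1.56948323  0.00260503  0.79121793] [ 0.09902297  0.00680947 -1.66961471] 0.06310451941201094 [ 4.49045510e-01  6.22809638e-01  1.11665776e+00  3.67943170e-04
  1.40501987e+00 -1.91302828e+00]
ball proj scene [497.64626746  72.44512007] top [175.36280633 212.44562056]
```

View pics/s5.png

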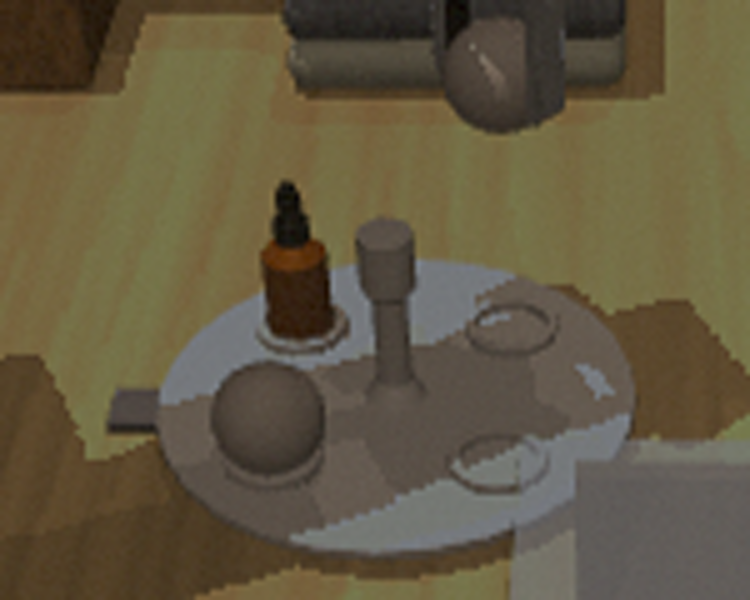

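View pics/t5.png

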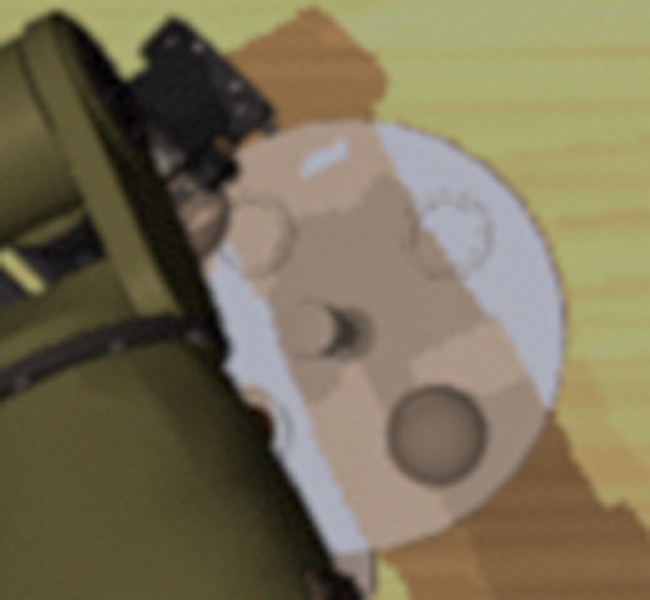

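View pics/w5.png

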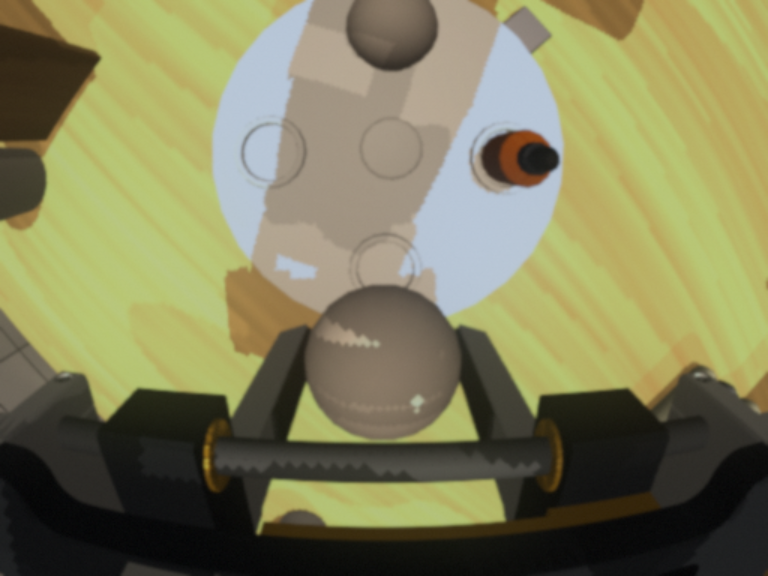

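```bash
cat >> h.py <<'E'
def wray(p,uv):
    K,R,t=cam(p); u=np.array([uv[0]-p["cx"],uv[1]-p["cy"]]);rr=np.hypot(*u);th=rr/K[0,0]
    return -R.T@t, R.T@np.r_[np.sin(th)*u/rr,np.cos(th)]
def wz(p,uv,z):
    C,d=wray(p,uv); return C+d*(z-C[2])/d[2]
def wproj(p,X):
    K,R,t=cam(p); q=R@np.asarray(X)+t; rho=np.hypot(q[0],q[1]); th=np.arctan2(rho,q[2]); return np.array([p["cx"],p["cy"]])+K[0,0]*th*q[:2]/rho
E
python3 - <<'E'
from h import *
p=ctrl.camera("wrist"); g=lambda u,v:((u+.5)/1.5-.5,(v+.5)/1.5-.5)
o=ctrl.get_obs();X=o["ee_pos"]+[0,0,.008]
print("ball expected px",(wproj(p,X)+.5)*1.5-.5,"meas (384,360)")
print("w3",wz(p,g(385,267),.027),"w2",wz(p,g(273.5,155),.027),"knob",wz(p,g(391,148),.132),"ball3",wz(p,g(392,24),.05))
# ring w3 gradient crop
cv2.imwrite("pics/w6.png",cv2.resize(p["img"][60:220,130:390,::-1],None,fx=3,fy=3,interpolation=cv2.INTER_CUBIC))
cs=ctrl.trace("disc",p)
for d in cs[:1]:
    m=d["pixels"];print(d["confidence"],m.sum())
    c=max(cv2.findContours(m.astype(np.uint8),0,cv2.CHAIN_APPROX_NONE)[0],key=cv2.contourArea)[:,0].astype(float)
    P=np.array([wz(p,q,.02)[:2] for q in c if q[1]>20 and q[1]<190])
    r=np.hypot(*(P-[.534,.265]).T); P=P[(abs(r-.14)<.012)]
    print(len(P)); s=least_squares(lambda v:np.hypot(P[:,0]-v[0],P[:,1]-v[1])-v[2],[.534,.265,.14],loss="soft_l1",f_scale=.002);print(s.x)
E
```

```text
ball expected px [382.00527619 360.65071609] meas (384,360)
w3 [0.59887575 0.32803768 0.027     ] w2 [0.5962558  0.20736634 0.027     ] knob [0.53517735 0.26787506 0.132     ] ball3 [0.46889621 0.20513381 0.05      ]
0.68 36073
343
[0.53529946 0.26891166 0.13825203]
```

View pics/w6.png

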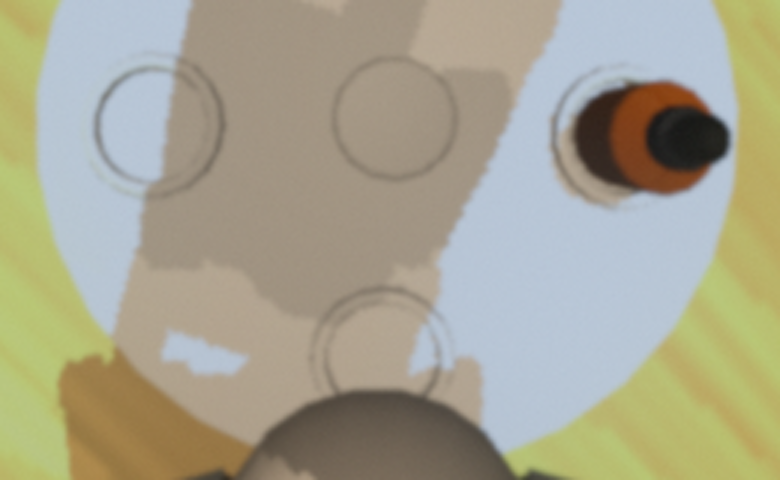

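Call:
play_rows(
  twist=[
    [0,0,0],
    [0,0,0],
    [0,0,0],
    [0,0,0],
    [0,0,0],
    [0,0,0],
    [0,0,0],
    [0,0,0],
    [0,0,0],
    [0,0,0],
    [0,0,0],
    [0,0,0],
  ],
  travel=[
    [0.03,-0.015,-0.2],
    [0,0,-0.3],
    [0,0,-0.4],
    [0,0,-0.4],
    [0,0,-0.4],
    [0,0,-0.35],
    [0,0,-0.25],
    [0,0,-0.15],
    [0,0,-0.1],
    [0,0,-0.1],
    [0,0,-0.1],
    [0,0,0],
  ],
  grip=[0,0,0,0,0,0,0,0,0,0,0,0],
)

```text
time_s: 15.9
ee_pos: [0.5997, 0.3244, 0.0521]
eef_rot: [-1.571, 0.001, 0.785]
force: [0.1, 0.3, -0.5]
grip_width: 0.0632
```

```bash
python3 - <<'E'
from h import *
o=ctrl.get_obs();print(o["ee_pos"],o["eef_rot"],o["force"],o["grip_width"])
s=ctrl.camera("scene")
cv2.imwrite("pics/s6.png",cv2.resize(s["img"][80:200,150:300,::-1],None,fx=5,fy=5,interpolation=cv2.INTER_CUBIC))
w=ctrl.camera("wrist");cv2.imwrite("pics/w7.png",cv2.resize(w["img"][:,:,::-1],(768,576)))
E
```

```text
[0.59965496 0.32439468 0.05210917] [-1.57061550e+00  1.00886789e-03  7.85238070e-01] [ 0.07727097  0.26951663 -0.49024587] 0.06324130280262051
```

View pics/s6.png

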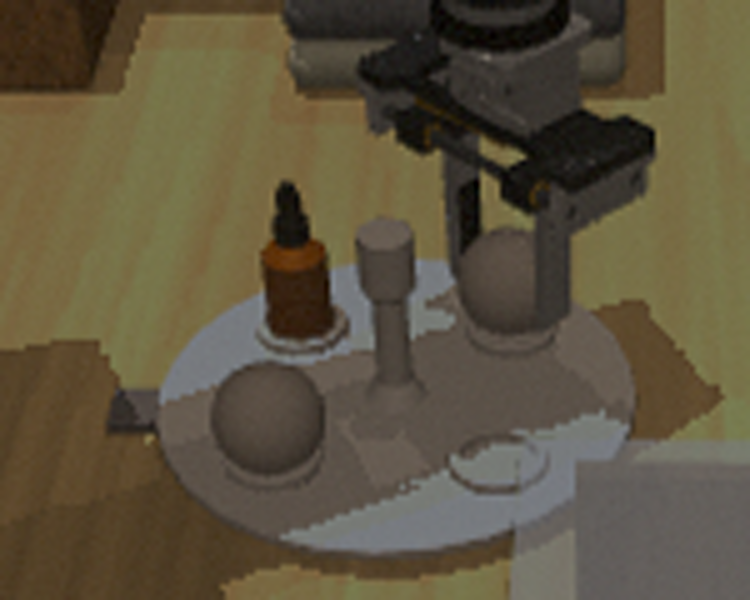

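View pics/w7.png

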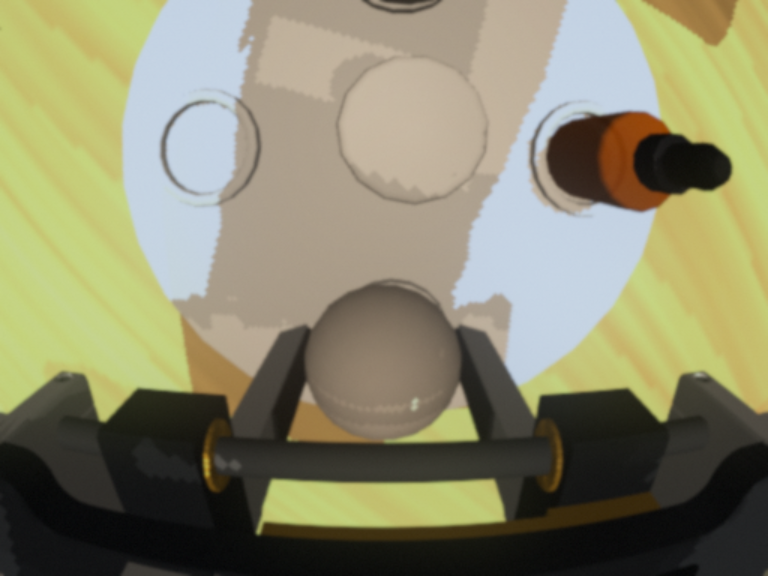

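```bash
python3 - <<'E'
from h import *
p=ctrl.camera("wrist"); g=lambda u,v:((u+.5)/1.5-.5,(v+.5)/1.5-.5)
o=ctrl.get_obs();X=o["ee_pos"]+[0,0,.008];print(X)
print("ball expected px",(wproj(p,X)+.5)*1.5-.5,"meas (383,360)")
print("w2 inner",wz(p,g(211,147),.027),"knob",wz(p,g(412.5,130),.132),"w0 left edge",wz(p,g(531,158),.027))
for c in [(.5997,.3244),(.599,.328),(.598,.328),(.597,.327)]:
  for r in(.022,.028):
    pts=[(wproj(p,[c[0]+r*np.cos(a),c[1]+r*np.sin(a),.027])+.5)*1.5-.5 for a in np.radians([225,180,270,200,250])]
    print(c,r,np.round(pts,0).tolist())
cv2.imwrite("pics/w8.png",cv2.resize(p["img"][170:300,190:330,::-1],None,fx=4.5,fy=4.5,interpolation=cv2.INTER_CUBIC))
E
```

```text
[0.59998736 0.32455439 0.06097809]
ball expected px [382.90389806 360.6846011 ] meas (383,360)
w2 inner [0.5935127  0.20751465 0.027     ] knob [0.53565469 0.26872135 0.132     ] w0 left edge [0.49518853 0.31435057 0.027     ]
(0.5997, 0.3244) 0.022 [[383.0, 284.0], [417.0, 297.0], [349.0, 297.0], [403.0, 288.0], [363.0, 288.0]]
(0.5997, 0.3244) 0.028 [[383.0, 271.0], [426.0, 289.0], [340.0, 289.0], [409.0, 277.0], [357.0, 277.0]]
(0.599, 0.328) 0.022 [[390.0, 288.0], [423.0, 302.0], [356.0, 302.0], [410.0, 293.0], [369.0, 293.0]]
(0.599, 0.328) 0.028 [[390.0, 276.0], [432.0, 293.0], [347.0, 293.0], [415.0, 281.0], [364.0, 281.0]]
(0.598, 0.328) 0.022 [[391.0, 287.0], [425.0, 300.0], [358.0, 300.0], [411.0, 291.0], [371.0, 291.0]]
(0.598, 0.328) 0.028 [[391.0, 274.0], [434.0, 291.0], [348.0, 292.0], [417.0, 280.0], [365.0, 280.0]]
(0.597, 0.327) 0.022 [[391.0, 284.0], [425.0, 297.0], [358.0, 297.0], [411.0, 288.0], [371.0, 288.0]]
(0.597, 0.327) 0.028 [[391.0, 271.0], [434.0, 288.0], [348.0, 289.0], [417.0, 277.0], [365.0, 277.0]]
```

View pics/w8.png

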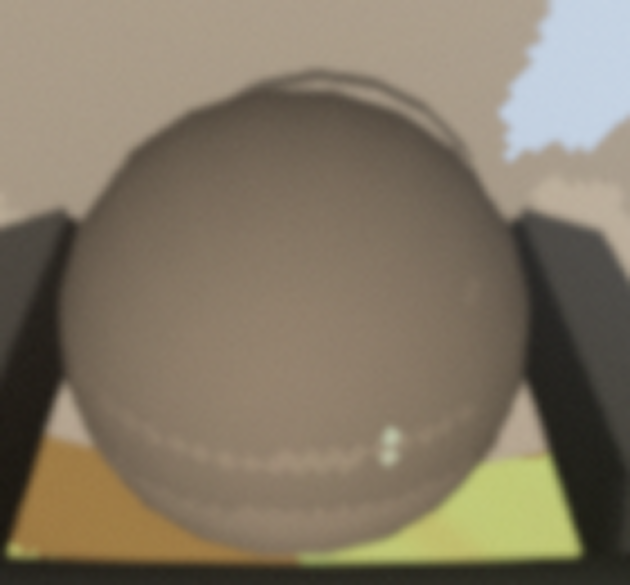

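The wrist camera matches the held ball to within 1 px. It puts the well 3 ring centre at about (0.600, 0.329), so I'm shifting +4.5 mm in y before lowering.

Call:
play_rows(
  twist=[
    [0,0,0],
    [0,0,0],
    [0,0,0],
  ],
  travel=[
    [0,0.06,0],
    [0,0.03,0],
    [0,0,0],
  ],
  grip=[0,0,0],
)

```text
time_s: 16.35
ee_pos: [0.5998, 0.3293, 0.0527]
eef_rot: [-1.571, 0.0, 0.786]
force: [-0.1, 0.9, -1.2]
grip_width: 0.0631
```

```bash
python3 - <<'E'
from h import *
p=ctrl.camera("wrist"); s=ctrl.camera("scene")
o=ctrl.get_obs();print(o["ee_pos"],o["force"])
g=lambda u,v:((u+.5)/1.5-.5,(v+.5)/1.5-.5)
cv2.imwrite("pics/w9.png",cv2.resize(p["img"][20:300,80:440,::-1],None,fx=2,fy=2,interpolation=cv2.INTER_CUBIC))
cv2.imwrite("pics/s9.png",cv2.resize(s["img"][110:190,190:300,::-1],None,fx=6,fy=6,interpolation=cv2.INTER_CUBIC))
E
```

```text
[0.59979775 0.32902686 0.05260149] [-0.48561942 -0.2844782  -1.70869956]
```

View pics/w9.png

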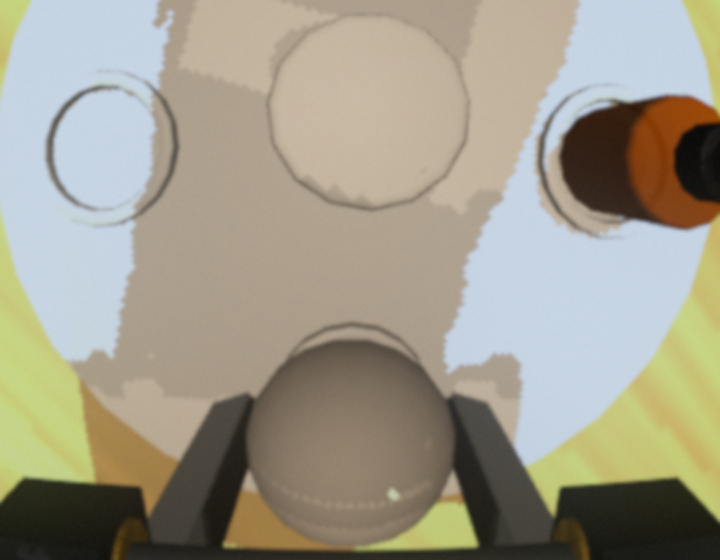

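View pics/s9.png

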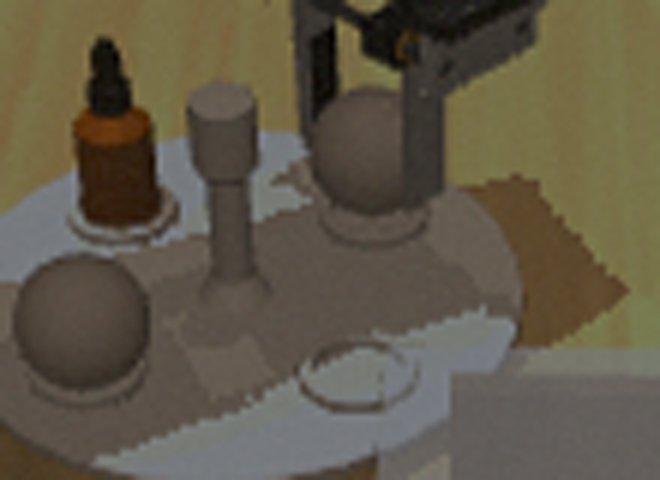

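The ring is now symmetric around the ball, within about 1 mm. Lowering gently.

Call:
play_rows(
  twist=[
    [0,0,0],
    [0,0,0],
    [0,0,0],
    [0,0,0],
    [0,0,0],
    [0,0,0],
  ],
  travel=[
    [0,0,-0.04],
    [0,0,-0.05],
    [0,0,-0.04],
    [0,0,-0.03],
    [0,0,0],
    [0,0,0],
  ],
  grip=[0,0,0,0,0,0],
)

```text
time_s: 17.05
ee_pos: [0.5998, 0.3289, 0.0446]
eef_rot: [-1.571, 0.0, 0.785]
force: [-0.1, 0.8, -1.5]
grip_width: 0.063
```

Call:
play_rows(
  twist=[
    [0,0,0],
    [0,0,0],
    [0,0,0],
    [0,0,0],
  ],
  travel=[
    [0,0,-0.015],
    [0,0,-0.015],
    [0,0,0],
    [0,0,0],
  ],
  grip=[0,0,0,0],
)

```text
time_s: 17.45
ee_pos: [0.5998, 0.329, 0.0431]
eef_rot: [-1.571, 0.001, 0.785]
force: [0.7, -0.2, -1.8]
grip_width: 0.0628
```

Call:
play_rows(
  twist=[
    [0,0,0],
    [0,0,0],
    [0,0,0],
  ],
  travel=[
    [0,0,-0.01],
    [0,0,-0.005],
    [0,0,0],
  ],
  grip=[0,0,0],
)

```text
time_s: 17.75
ee_pos: [0.6, 0.329, 0.0427]
eef_rot: [-1.571, -0.0, 0.785]
force: [-0.9, -0.3, 2.7]
grip_width: 0.0628
```

Contact at exactly the expected seat height (0.0427, which is the board grasp height plus 20 mm). Releasing slowly and lifting.

Call:
play_rows(
  twist=[
    [0,0,0],
    [0,0,0],
    [0,0,0],
    [0,0,0],
    [0,0,0],
    [0,0,0],
    [0,0,0],
    [0,0,0],
    [0,0,0],
    [0,0,0],
    [0,0,0],
    [0,0,0],
  ],
  travel=[
    [0,0,0],
    [0,0,0],
    [0,0,0],
    [0,0,0],
    [0,0,0.1],
    [0,0,0.3],
    [0,0,0.5],
    [0,0,0.6],
    [0,0,0.6],
    [0,0,0.6],
    [0,0,0.5],
    [0,0,0],
  ],
  grip=[-0.4,-0.5,-0.65,-0.75,-0.75,-0.75,-0.75,-0.75,-0.75,-0.75,-0.75,-0.75],
)

```text
time_s: 18.95
ee_pos: [0.6009, 0.3295, 0.208]
eef_rot: [-1.573, -0.007, 0.785]
force: [0.8, -0.8, 0.0]
grip_width: 0.0821
```

```bash
python3 - <<'E'
from h import *
p=ctrl.camera("wrist"); s=ctrl.camera("scene")
o=ctrl.get_obs();print(o["ee_pos"],o["force"])
cv2.imwrite("pics/w10.png",cv2.resize(p["img"][:,:,::-1],(768,576)))
cv2.imwrite("pics/s10.png",cv2.resize(s["img"][80:200,150:300,::-1],None,fx=5,fy=5,interpolation=cv2.INTER_CUBIC))
E
```

```text
[0.59983496 0.32896274 0.20315586] [-0.53105937  0.23121118 -0.64992856]
```

View pics/w10.png

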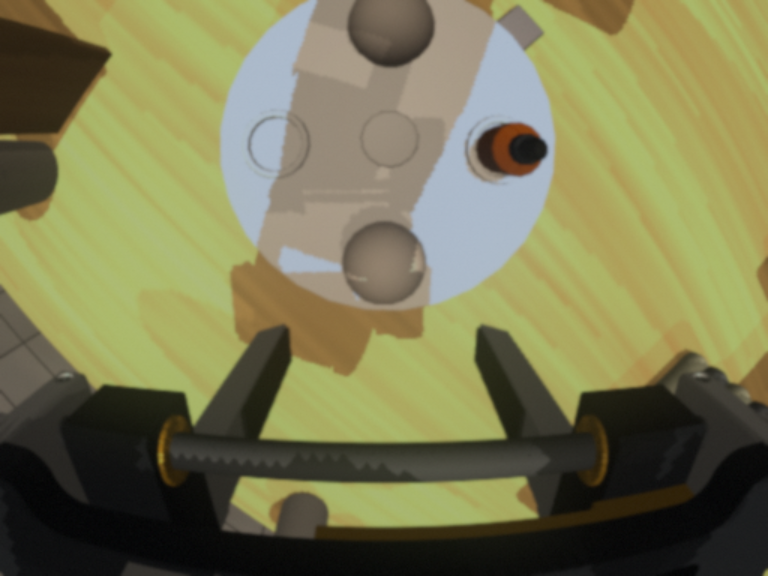

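View pics/s10.png

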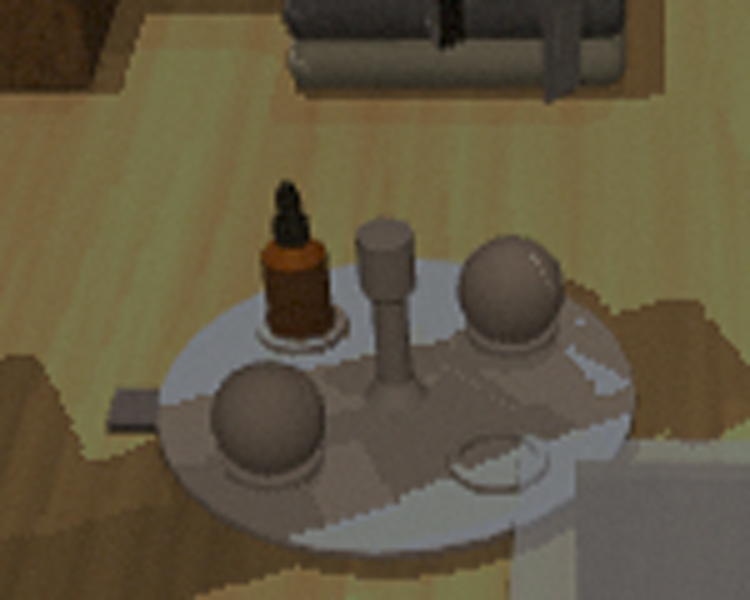

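Ball A sits in well 3 at scene crop (512,290). Moving to ball B.

Call:
play_rows(
  twist=[
    [0,0,-0.0455],
    [0,0,-0.0455],
    [0,0,-0.0455],
    [0,0,-0.0455],
    [0,0,-0.0455],
    [0,0,-0.0455],
    [0,0,-0.0455],
    [0,0,-0.0455],
    [0,0,-0.0455],
    [0,0,-0.0455],
    [0,0,-0.0455],
  ],
  travel=[
    [-0.1,-0.537,0.026],
    [-0.1,-0.537,0.026],
    [-0.1,-0.537,0.026],
    [-0.1,-0.537,0.026],
    [-0.1,-0.537,0.026],
    [-0.1,-0.537,0.026],
    [-0.1,-0.537,0.026],
    [-0.1,-0.537,0.026],
    [-0.1,-0.537,0.026],
    [-0.1,-0.537,0.026],
    [-0.1,-0.537,0.026],
  ],
  grip=[-1,-1,-1,-1,-1,-1,-1,-1,-1,-1,-1],
)

```text
time_s: 20.15
ee_pos: [0.544, 0.0326, 0.2156]
eef_rot: [-1.571, 0.002, -0.004]
force: [0.3, 0.1, -0.6]
grip_width: 0.0939
```

Call:
play_rows(
  twist=[
    [0,-0.0303,0],
    [0,-0.0303,0],
    [0,-0.0303,0],
    [0,-0.0303,0],
    [0,-0.0303,0],
    [0,-0.0303,0],
    [0,-0.0303,0],
    [0,-0.0303,0],
    [0,-0.0303,0],
    [0,-0.0303,0],
    [0,-0.0303,0],
    [0,0,0],
  ],
  travel=[
    [-0.1,-0.537,0.026],
    [-0.1,-0.537,0.026],
    [-0.1,-0.537,0.026],
    [-0.1,-0.537,0.026],
    [-0.1,-0.537,0.026],
    [-0.1,-0.537,0.026],
    [-0.1,-0.537,0.026],
    [-0.1,-0.537,0.026],
    [-0.1,-0.537,0.026],
    [-0.1,-0.537,0.026],
    [-0.1,-0.537,0.026],
    [0,0,0],
  ],
  grip=[-1,-1,-1,-1,-1,-1,-1,-1,-1,-1,-1,-1],
)

```text
time_s: 21.35
ee_pos: [0.4884, -0.2639, 0.2295]
eef_rot: [-1.569, -0.523, -0.005]
force: [-0.1, 0.8, 0.1]
grip_width: 0.0939
```

```bash
python3 - <<'E'
from h import *
p=ctrl.camera("wrist")
o=ctrl.get_obs();print(o["ee_pos"],o["eef_rot"],o["qpos"])
for d in ctrl.trace("ball1_center",p)[:5]:
    ys,xs=np.nonzero(d["pixels"]); c,r=cv2.minEnclosingCircle(np.c_[xs,ys].astype(np.float32))
    print(d["confidence"],np.array(c)*1.5,r,wz(p,c,.03).round(4))
cv2.imwrite("pics/w11.png",cv2.resize(p["img"][:,:,::-1],(768,576)))
E
```

```text
[ 0.48875822 -0.26267489  0.22969125] [-1.56858417 -0.52131776 -0.00462105] [-0.71554747  0.07950593  1.82842052  0.43992261  0.87419559 -2.50595998]
0.75 [509.03846741 107.03845596] 28.16493034362793 [ 0.4639 -0.1685  0.03  ]
0.58 [464.25 372.75] 17.10272979736328 [ 0.8202 -0.1592  0.03  ]
0.29 [759.75 221.25] 42.7376708984375 [0.5562 0.1608 0.03  ]
```

View pics/w11.png

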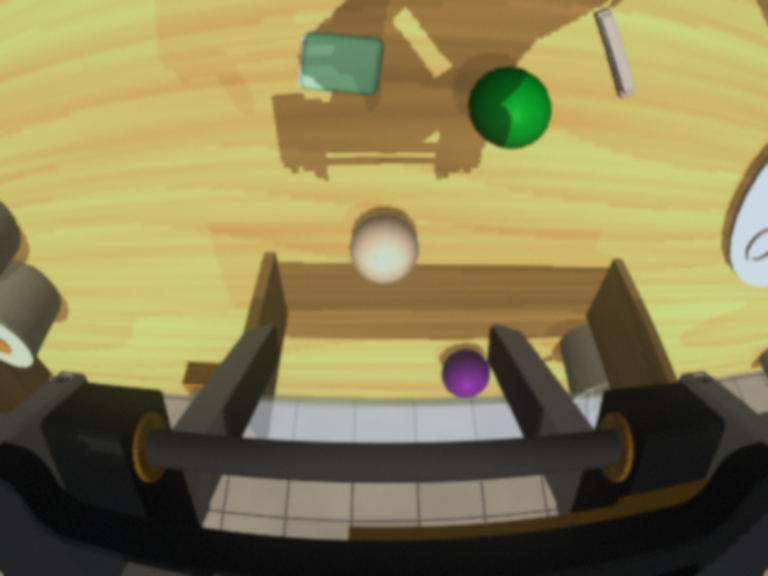

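```bash
python3 - <<'E'
from h import *
p=ctrl.camera("wrist");o=ctrl.get_obs();print(o["ee_pos"],o["eef_rot"],o["qpos"])
a=p["img"].astype(int)
g=lambda u,v:((u+.5)/1.5-.5,(v+.5)/1.5-.5)
print(wz(p,g(384,248),.03))
E
```

```text
[ 0.48962199 -0.26130002  0.23028594] [-1.56923417 -0.52159762 -0.00187267] [-0.71233623  0.07880164  1.82781709  0.43906941  0.87450406 -2.50458499]
[ 0.6066474  -0.26046838  0.03      ]
```

Call:
play_rows(
  twist=[
    [0,0,0],
    [0,0,0],
    [0,0,0],
    [0,0,0],
    [0,0,0],
    [0,0,0],
    [0,0,0],
  ],
  travel=[
    [0.2,0,-0.343],
    [0.2,0,-0.343],
    [0.2,0,-0.343],
    [0.2,0,-0.343],
    [0.2,0,-0.343],
    [0.2,0,-0.343],
    [0,0,0],
  ],
  grip=[-1,-1,-1,-1,-1,-1,-1],
)

```text
time_s: 22.2
ee_pos: [0.5501, -0.2597, 0.1257]
eef_rot: [-1.568, -0.519, -0.0]
force: [0.4, 0.2, -0.4]
grip_width: 0.0942
```

Call:
play_rows(
  twist=[
    [0,0,0],
    [0,0,0],
    [0,0,0],
    [0,0,0],
    [0,0,0],
    [0,0,0],
    [0,0,0],
    [0,0,0],
    [0,0,0],
    [0,0,0],
    [0,0,0],
  ],
  travel=[
    [0.12,0,-0.208],
    [0.12,0,-0.208],
    [0.12,0,-0.208],
    [0.12,0,-0.208],
    [0.12,0,-0.208],
    [0.12,0,-0.208],
    [0.12,0,-0.208],
    [0.12,0,-0.208],
    [0.12,0,-0.208],
    [0.12,0,-0.208],
    [0,0,0],
  ],
  grip=[-1,-1,-1,-1,-1,-1,-1,-1,-1,-1,-1],
)

```text
time_s: 23.3
ee_pos: [0.6151, -0.2575, 0.027]
eef_rot: [-1.574, -0.508, -0.009]
force: [-0.1, -0.1, -0.4]
grip_width: 0.0941
```

```bash
python3 - <<'E'
from h import *
o=ctrl.get_obs();print(o["ee_pos"],o["force"],o["qpos"])
p=ctrl.camera("wrist");cv2.imwrite("pics/w12.png",cv2.resize(p["img"][:,:,::-1],(768,576)))
E
```

```text
[ 0.6151479  -0.25754307  0.02697178] [-0.14463539 -0.09655256 -0.35323339] [-0.54947275  0.58132245  1.68847801  0.55468482  0.48936185 -2.55390547]
```

View pics/w12.png

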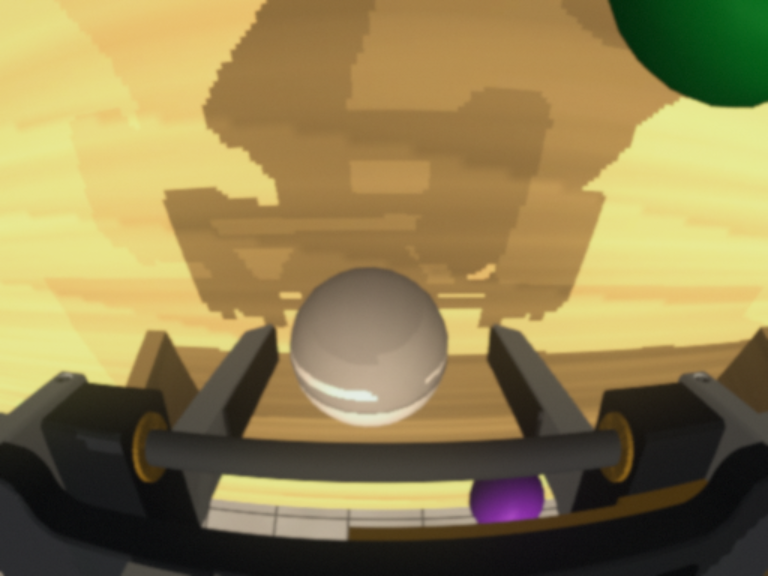

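Joint 6 has run into its range end (-2.55), so I'm relieving it with a -12° yaw, re-centring on the ball at the same time.

Call:
play_rows(
  twist=[
    [0,0,-0.0444],
    [0,0,-0.0444],
    [0,-0.01,-0.0444],
    [0,0,0],
  ],
  travel=[
    [-0.03,-0.03,0],
    [-0.03,-0.03,0],
    [-0.03,-0.025,0],
    [0,0,0],
  ],
  grip=[-1,-1,-1,-1],
)

```text
time_s: 23.75
ee_pos: [0.6103, -0.2619, 0.0291]
eef_rot: [-1.572, -0.525, -0.22]
force: [-0.8, -0.4, -0.6]
grip_width: 0.0937
```

```bash
python3 - <<'E'
from h import *
o=ctrl.get_obs();print(o["ee_pos"],o["eef_rot"],o["force"],o["qpos"])
p=ctrl.camera("wrist");cv2.imwrite("pics/w13.png",cv2.resize(p["img"][:,:,::-1],(768,576)))
s=ctrl.camera("scene");cv2.imwrite("pics/s13.png",cv2.resize(s["img"][150:384,130:400,::-1],None,fx=2.5,fy=2.5))
E
```

```text
[ 0.61034758 -0.26191196  0.02906109] [-1.57167361 -0.52530384 -0.22025941] [-0.79250547 -0.39885423 -0.57624222] [-0.51867281  0.55594781  1.73293391  0.41140296  0.37534031 -2.21646477]
```

View pics/w13.png

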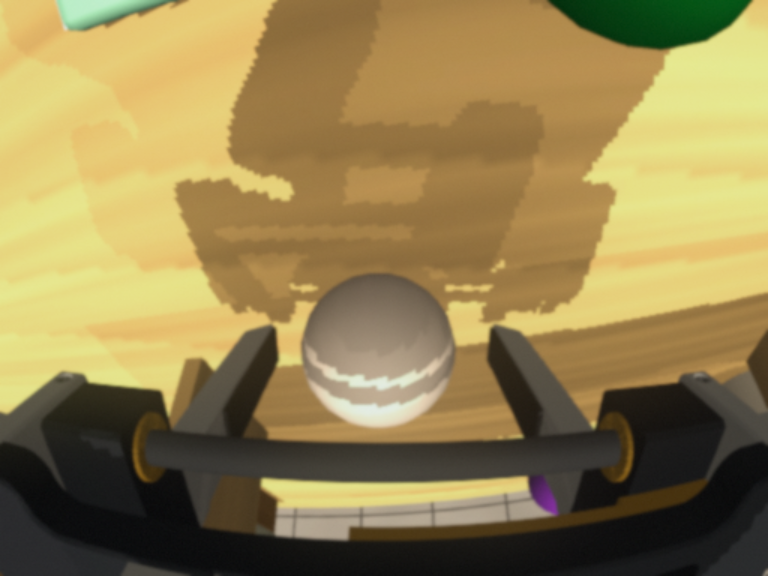

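View pics/s13.png

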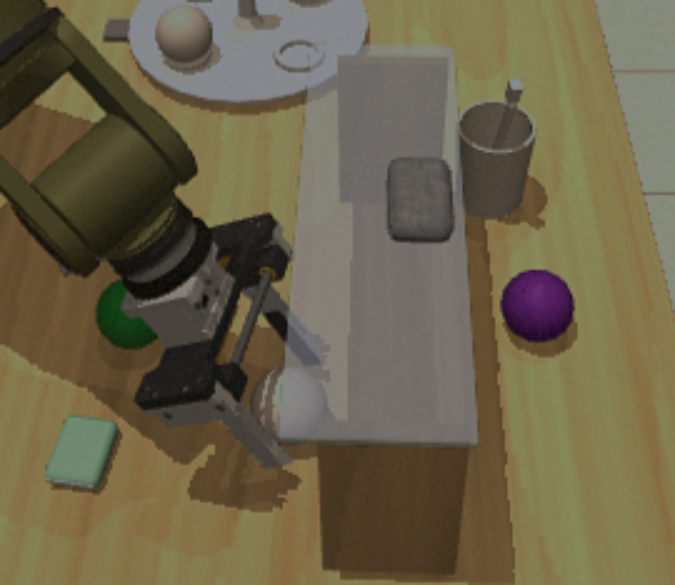

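Call:
play_rows(
  twist=[
    [0,0,0],
    [0,0,0],
    [0,0,0],
  ],
  travel=[
    [0,-0.04,-0.06],
    [0,0,-0.05],
    [0,0,0],
  ],
  grip=[-1,-1,-1],
)

```text
time_s: 24.15
ee_pos: [0.6103, -0.2644, 0.0226]
eef_rot: [-1.572, -0.524, -0.219]
force: [-0.1, -0.6, 0.2]
grip_width: 0.0939
```

Call:
play_rows(
  twist=[
    [0,0,0],
    [0,0,0],
    [0,0,0],
    [0,0,0],
    [0,0,0],
    [0,0,0],
    [0,0,0],
    [0,0,0],
    [0,0,0],
    [0,0,0],
  ],
  travel=[
    [0,0,0],
    [0,0,0],
    [0,0,0],
    [0,0,0],
    [0,0,0],
    [0,0,0],
    [0,0,0],
    [0,0,0],
    [0,0,0],
    [0,0,0],
  ],
  grip=[-0.7,-0.55,-0.45,-0.4,-0.35,-0.3,-0.3,-0.3,0,0],
  force=15,
)

```text
time_s: 25.15
ee_pos: [0.6106, -0.2642, 0.0232]
eef_rot: [-1.572, -0.525, -0.22]
force: [0.1, 0.9, 0.8]
grip_width: 0.0627
```

```bash
python3 - <<'E'
from h import *
o=ctrl.get_obs();print(o["ee_pos"],o["eef_rot"],o["force"],o["qpos"])
p=ctrl.camera("wrist");cv2.imwrite("pics/w14.png",cv2.resize(p["img"][:,:,::-1],(768,576)))
E
```

```text
[ 0.61058004 -0.26422759  0.02324582] [-1.57169701 -0.52500406 -0.21957456] [0.14136401 0.86280851 0.79789421] [-0.52232686  0.56835823  1.73014948  0.42564015  0.36809071 -2.23490493]
```

View pics/w14.png

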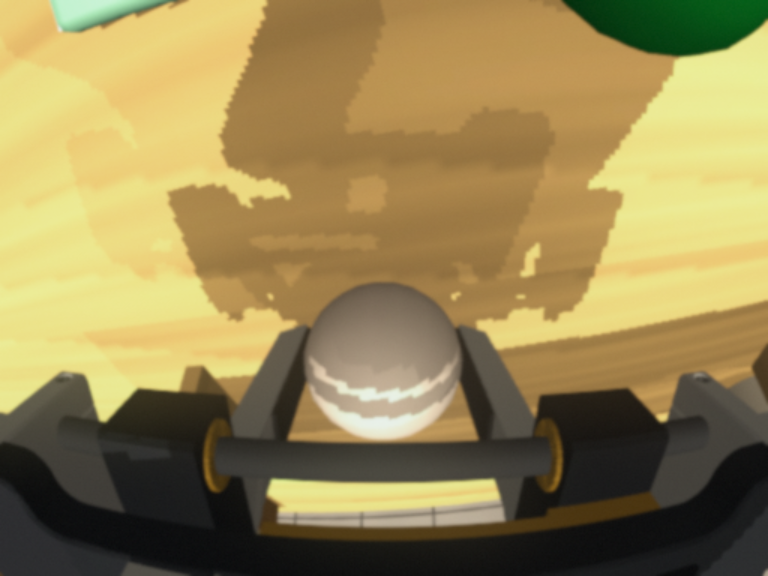

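Call:
play_rows(
  twist=[
    [0,0,0],
    [0,0,0],
    [0,0,0],
    [0,0,0],
    [0,0,0],
    [0,0,0],
    [0,0,0],
    [0,0,0],
    [0,0,0],
  ],
  travel=[
    [-0.05,0.01,0.09],
    [-0.1,0.02,0.17],
    [-0.15,0.03,0.26],
    [-0.2,0.04,0.35],
    [-0.2,0.04,0.35],
    [-0.2,0.04,0.35],
    [-0.2,0.04,0.35],
    [-0.1,0.02,0.17],
    [0,0,0],
  ],
  grip=[0,0,0,0,0,0,0,0,0],
)

```text
time_s: 26.1
ee_pos: [0.5504, -0.2525, 0.1292]
eef_rot: [-1.573, -0.527, -0.219]
force: [0.0, 0.5, -1.1]
grip_width: 0.0627
```

Call:
play_rows(
  twist=[
    [0,0,0.014],
    [0,0,0.014],
    [0,0,0.014],
    [0,0,0.014],
    [0,0,0.014],
    [0,0,0.014],
    [0,0,0.014],
    [0,0,0.014],
    [0,0,0.014],
    [0,0,0.014],
    [0,0,0],
  ],
  travel=[
    [-0.02,0.25,0],
    [-0.03,0.5,0],
    [-0.04,0.6,0],
    [-0.04,0.6,0],
    [-0.04,0.6,0],
    [-0.04,0.6,0],
    [-0.04,0.6,0],
    [-0.04,0.6,0],
    [-0.04,0.4,0],
    [-0.03,0.25,0],
    [0,0,0],
  ],
  grip=[0,0,0,0,0,0,0,0,0,0,0],
)

```text
time_s: 27.2
ee_pos: [0.5321, -0.0009, 0.127]
eef_rot: [-1.572, -0.524, 0.003]
force: [0.5, -0.8, -0.5]
grip_width: 0.0629
```

```bash
python3 - <<'E'
from h import *
o=ctrl.get_obs();print(o["ee_pos"],o["eef_rot"],o["force"],o["qpos"],o["grip_width"])
s=ctrl.camera("scene");cv2.imwrite("pics/s15.png",cv2.resize(s["img"][100:384,130:400,::-1],None,fx=2.1,fy=2.1))
E
```

```text
[ 0.53212806 -0.00094408  0.12701286] [-1.5715503  -0.52372174  0.00315399] [ 0.50294669 -0.8149552  -0.53941263] [-0.09434349  0.12711598  2.04685697  0.11081393  0.44829196 -1.7552304 ] 0.06288122675262497
```

View pics/s15.png

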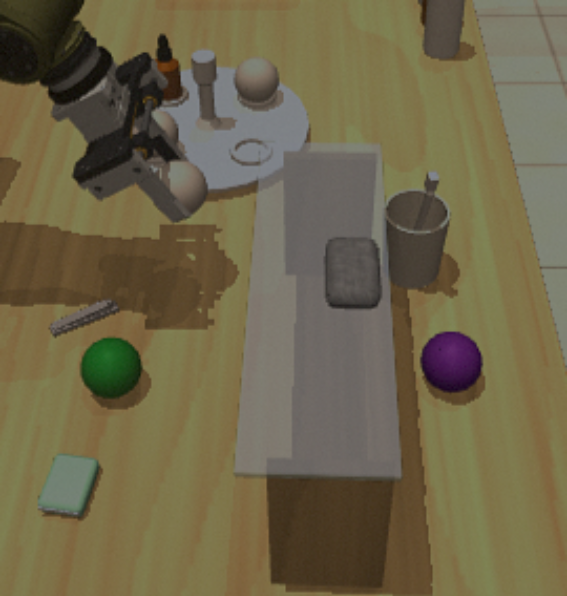

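Call:
play_rows(
  twist=[
    [0,0,0],
    [0,0,0],
    [0,0,0],
    [0,0,0],
    [0,0,0],
    [0,0,0],
    [0,0,0],
    [0,0,0],
    [0,0,0],
  ],
  travel=[
    [0,0,-0.2],
    [0,0,-0.4],
    [0,0,-0.4],
    [0,0,-0.4],
    [0,0,-0.3],
    [0,0,-0.2],
    [0,0,-0.1],
    [0,0,-0.03],
    [0,0,0],
  ],
  grip=[0,0,0,0,0,0,0,0,0],
)

```text
time_s: 28.15
ee_pos: [0.5327, -0.0024, 0.0264]
eef_rot: [-1.572, -0.525, 0.0]
force: [-1.0, 0.2, -0.6]
grip_width: 0.0629
```

Call:
play_rows(
  twist=[
    [0,0,0],
    [0,0,0],
    [0,0,0],
    [0,0,0],
  ],
  travel=[
    [0,0,-0.01],
    [0,0,-0.01],
    [0,0,0],
    [0,0,0],
  ],
  grip=[0,0,0,0],
)

```text
time_s: 28.55
ee_pos: [0.5327, -0.0022, 0.0254]
eef_rot: [-1.572, -0.525, 0.0]
force: [0.1, -0.9, -0.6]
grip_width: 0.0631
```

Call:
play_rows(
  twist=[
    [0,0,0],
    [0,0,0],
    [0,0,0],
    [0,0,0],
  ],
  travel=[
    [0,0,-0.02],
    [0,0,-0.015],
    [0,0,0],
    [0,0,0],
  ],
  grip=[0,0,0,0],
)

```text
time_s: 28.95
ee_pos: [0.5325, -0.0023, 0.0234]
eef_rot: [-1.572, -0.525, 0.0]
force: [-0.4, 0.3, -1.0]
grip_width: 0.0627
```

Call:
play_rows(
  twist=[
    [0,0,0],
    [0,0,0],
    [0,0,0],
  ],
  travel=[
    [0,0,-0.01],
    [0,0,-0.008],
    [0,0,0],
  ],
  grip=[0,0,0],
)

```text
time_s: 29.25
ee_pos: [0.5331, -0.0023, 0.0232]
eef_rot: [-1.572, -0.527, 0.0]
force: [-2.4, 0.1, 6.5]
grip_width: 0.0626
```

Contact. Releasing, pivoting upright about the ball, and regrasping.

Call:
play_rows(
  twist=[
    [0,0,0],
    [0,0,0],
    [0,0,0],
    [0,0.0556,0],
    [0,0.0556,0],
    [0,0.0556,0],
    [0,0.0556,0],
    [0,0.0556,0],
    [0,0.0556,0],
    [0,0,0],
  ],
  travel=[
    [0,0,0],
    [0,0,0],
    [0,0,0],
    [-0.015,0,0],
    [-0.015,0,0],
    [-0.015,0,0],
    [-0.015,0,0],
    [-0.015,0,0],
    [-0.015,0,0],
    [0,0,0],
  ],
  grip=[-0.45,-0.6,-0.75,-0.75,-0.75,-0.75,-0.75,-0.75,-0.75,-0.75],
)

```text
time_s: 30.25
ee_pos: [0.529, -0.0023, 0.0224]
eef_rot: [-1.572, -0.0, 0.0]
force: [-0.4, -0.1, 0.0]
grip_width: 0.0822
```

Call:
play_rows(
  twist=[
    [0,0,0],
    [0,0,0],
    [0,0,0],
    [0,0,0],
    [0,0,0],
    [0,0,0],
    [0,0,0],
  ],
  travel=[
    [0,0,0],
    [0,0,0],
    [0,0,0],
    [0,0,0],
    [0,0,0],
    [0,0,0],
    [0,0,0],
  ],
  grip=[-0.6,-0.45,-0.38,-0.33,-0.2,0,0],
)

```text
time_s: 30.95
ee_pos: [0.528, -0.0022, 0.0226]
eef_rot: [-1.572, -0.001, 0.0]
force: [-0.4, 0.3, 1.0]
grip_width: 0.0626
```

```bash
python3 - <<'E'
from h import *
o=ctrl.get_obs();print(o["ee_pos"],o["eef_rot"],o["force"],o["qpos"],o["grip_width"])
p=ctrl.camera("wrist");cv2.imwrite("pics/w16.png",cv2.resize(p["img"][:,:,::-1],(768,576)))
print((wproj(p,o["ee_pos"]+[0,0,.008])+.5)*1.5-.5)
E
```

```text
[ 0.52800707 -0.00224722  0.02259941] [-1.57156053e+00 -9.81057460e-04  2.81640618e-04] [-0.4356434   0.26543693  0.97008094] [-7.32842292e-02  4.93132866e-01  1.74666374e+00 -8.80364174e-04
  9.00761665e-01 -1.64381546e+00] 0.06260587681960204
[382.17686649 360.59573733]
```

View pics/w16.png

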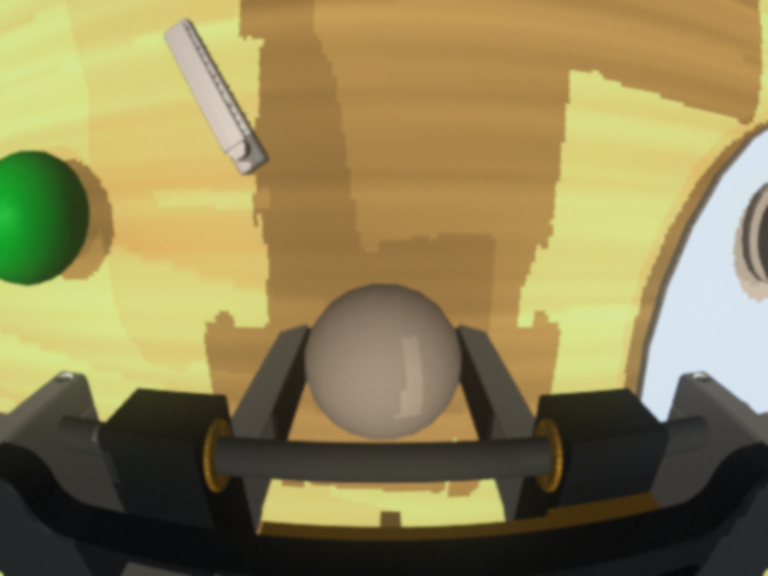

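Call:
play_rows(
  twist=[
    [0,0,0],
    [0,0,0],
    [0,0,0],
    [0,0,0],
    [0,0,0],
    [0,0,0],
    [0,0,0],
    [0,0,0],
  ],
  travel=[
    [0,0,0.1],
    [0,0,0.25],
    [0,0,0.4],
    [0,0,0.45],
    [0,0,0.45],
    [0,0,0.4],
    [0,0,0.3],
    [0,0,0],
  ],
  grip=[0,0,0,0,0,0,0,0],
)

```text
time_s: 31.8
ee_pos: [0.529, -0.0023, 0.1428]
eef_rot: [-1.572, -0.005, 0.0]
force: [0.3, -0.9, -1.3]
grip_width: 0.063
```

Call:
play_rows(
  twist=[
    [0,0,-0.05],
    [0,0,-0.05],
    [0,0,-0.05],
    [0,0,-0.05],
    [0,0,-0.05],
    [0,0,-0.05],
    [0,0,-0.05],
    [0,0,-0.05],
    [0,0,-0.05],
    [0,0,-0.05],
    [0,0,0],
    [0,0,0],
  ],
  travel=[
    [0.06,0.2,0],
    [0.13,0.4,0],
    [0.15,0.45,0],
    [0.15,0.45,0],
    [0.15,0.45,0],
    [0.15,0.45,0],
    [0.15,0.45,0],
    [0.15,0.45,0],
    [0.15,0.45,0],
    [0.14,0.33,0],
    [0,0,0],
    [0,0,0],
  ],
  grip=[0,0,0,0,0,0,0,0,0,0,0,0],
)

```text
time_s: 33.0
ee_pos: [0.5966, 0.2016, 0.1393]
eef_rot: [-1.573, -0.0, -0.783]
force: [-0.1, -1.0, -1.5]
grip_width: 0.0622
```

```bash
python3 - <<'E'
from h import *
p=ctrl.camera("wrist");o=ctrl.get_obs();print(o["ee_pos"],o["eef_rot"],o["force"],o["qpos"],o["grip_width"])
cv2.imwrite("pics/w17.png",cv2.resize(p["img"][:,:,::-1],(768,576)))
print((wproj(p,o["ee_pos"]+[0,0,.008])+.5)*1.5-.5)
print("w2 pred px",(wproj(p,[.597,.2017,.027])+.5)*1.5-.5)
E
```

```text
[0.59666675 0.20119439 0.13955921] [-1.57239275e+00 -5.30387910e-04 -7.83667491e-01] [-0.28333644 -0.3792897  -0.46915489] [ 2.67589520e-01  5.40747582e-01  1.35756452e+00 -1.32283075e-03
  1.24440326e+00 -5.19114051e-01] 0.06292499101614688
[381.17602246 362.11224198]
w2 pred px [382.90237261 280.83422869]
```

View pics/w17.png

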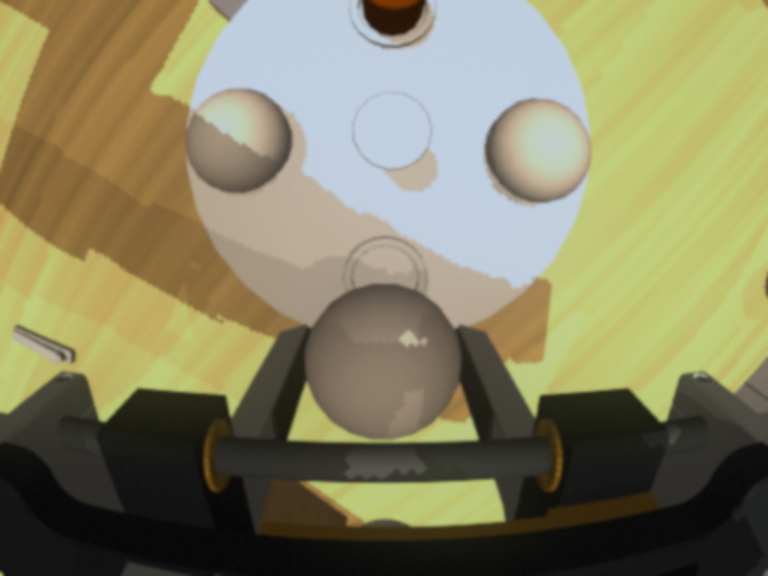

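Call:
play_rows(
  twist=[
    [0,0,0],
    [0,0,0],
    [0,0,0],
    [0,0,0],
    [0,0,0],
    [0,0,0],
    [0,0,0],
    [0,0,0],
    [0,0,0],
  ],
  travel=[
    [0,0,-0.2],
    [0,0,-0.35],
    [0,0,-0.35],
    [0,0,-0.3],
    [0,0,-0.2],
    [0,0,-0.2],
    [0,0,-0.13],
    [0,0,0],
    [0,0,0],
  ],
  grip=[0,0,0,0,0,0,0,0,0],
)

```text
time_s: 33.95
ee_pos: [0.5972, 0.2018, 0.0539]
eef_rot: [-1.571, -0.001, -0.785]
force: [0.8, -0.7, -1.0]
grip_width: 0.0627
```

```bash
python3 - <<'E'
from h import *
p=ctrl.camera("wrist");o=ctrl.get_obs();print(o["ee_pos"],o["eef_rot"],o["force"],o["grip_width"])
img=cv2.resize(p["img"][:,:,::-1],(768,576),interpolation=cv2.INTER_CUBIC)
cv2.imwrite("pics/w18.png",cv2.resize(img[200:450,250:520],None,fx=2.2,fy=2.2))
e=o["ee_pos"];P=[]
for a in np.radians([85,110,135,160,185]):
    P.append((wproj(p,[e[0]+.028*np.cos(a),e[1]+.028*np.sin(a),.027])+.5)*1.5-.5)
print(((np.array(P)-[250,200])*2.2).round(0).tolist())
E
```

```text
[0.59732225 0.20184208 0.05414353] [-1.57077782e+00 -1.32496356e-03 -7.85023133e-01] [ 0.15799887  0.27817045 -0.69359572] 0.06257250035017044
[[392.0, 205.0], [347.0, 171.0], [290.0, 159.0], [234.0, 171.0], [189.0, 205.0]]
```

View pics/w18.png

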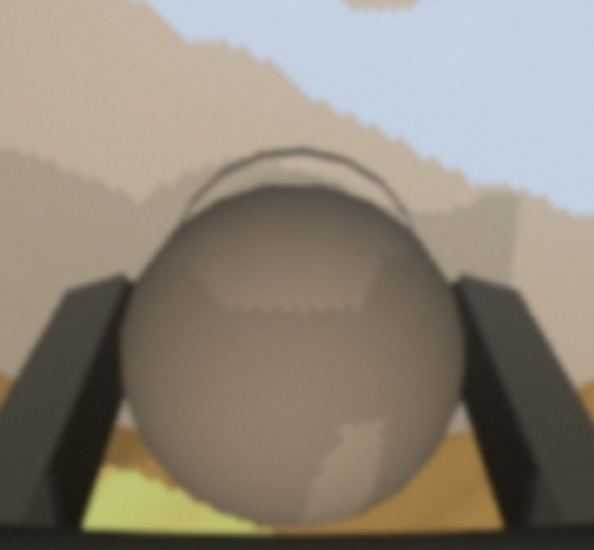

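Call:
play_rows(
  twist=[
    [0,0,0],
    [0,0,0],
    [0,0,0],
    [0,0,0],
    [0,0,0],
    [0,0,0],
  ],
  travel=[
    [-0.018,0.04,0],
    [0,0,-0.05],
    [0,0,-0.06],
    [0,0,-0.05],
    [0,0,-0.04],
    [0,0,0],
  ],
  grip=[0,0,0,0,0,0],
)

```text
time_s: 34.6
ee_pos: [0.596, 0.2037, 0.0431]
eef_rot: [-1.572, -0.001, -0.785]
force: [-1.0, -0.3, -1.4]
grip_width: 0.0628
```

Call:
play_rows(
  twist=[
    [0,0,0],
    [0,0,0],
    [0,0,0],
  ],
  travel=[
    [0,0,-0.01],
    [0,0,-0.006],
    [0,0,0],
  ],
  grip=[0,0,0],
)

```text
time_s: 34.9
ee_pos: [0.5962, 0.2038, 0.0428]
eef_rot: [-1.571, -0.001, -0.785]
force: [0.1, 0.6, -0.4]
grip_width: 0.0629
```

Call:
play_rows(
  twist=[
    [0,0,0],
    [0,0,0],
    [0,0,0],
  ],
  travel=[
    [0,0,-0.01],
    [0,0,0],
    [0,0,0],
  ],
  grip=[0,0,0],
)

```text
time_s: 35.2
ee_pos: [0.5963, 0.2038, 0.0425]
eef_rot: [-1.571, -0.001, -0.785]
force: [-0.8, -0.6, 2.6]
grip_width: 0.0628
```

Seated at the same height (0.0425). Releasing and lifting.

Call:
play_rows(
  twist=[
    [0,0,0],
    [0,0,0],
    [0,0,0],
    [0,0,0],
    [0,0,0],
    [0,0,0],
    [0,0,0],
    [0,0,0],
    [0,0,0],
    [0,0,0],
    [0,0,0],
    [0,0,0],
  ],
  travel=[
    [0,0,0],
    [0,0,0],
    [0,0,0],
    [0,0,0],
    [0,0,0.1],
    [0,0,0.3],
    [0,0,0.5],
    [0,0,0.6],
    [0,0,0.6],
    [0,0,0.5],
    [0,0,0.4],
    [0,0,0],
  ],
  grip=[-0.4,-0.5,-0.65,-0.75,-0.75,-0.75,-0.75,-0.75,-0.75,-0.75,-0.75,-0.75],
)

```text
time_s: 36.4
ee_pos: [0.5971, 0.2041, 0.1966]
eef_rot: [-1.566, -0.004, -0.785]
force: [0.4, 0.6, -0.7]
grip_width: 0.0822
```

```bash
python3 - <<'E'
from h import *
p=ctrl.camera("wrist"); s=ctrl.camera("scene")
o=ctrl.get_obs();print(o["ee_pos"],o["eef_rot"],o["force"],o["qpos"])
cv2.imwrite("pics/w19.png",cv2.resize(p["img"][:,:,::-1],(768,576)))
cv2.imwrite("pics/s19.png",cv2.resize(s["img"][80:200,150:300,::-1],None,fx=5,fy=5,interpolation=cv2.INTER_CUBIC))
E
```

```text
[0.59602954 0.2037141  0.19250169] [-1.57104495e+00 -1.14963492e-03 -7.85135595e-01] [ 0.04856996  0.23830828 -0.16703833] [ 2.71668132e-01  4.95046545e-01  1.29987813e+00 -1.15223501e-03
  1.34631940e+00 -5.13736169e-01]
```

View pics/w19.png

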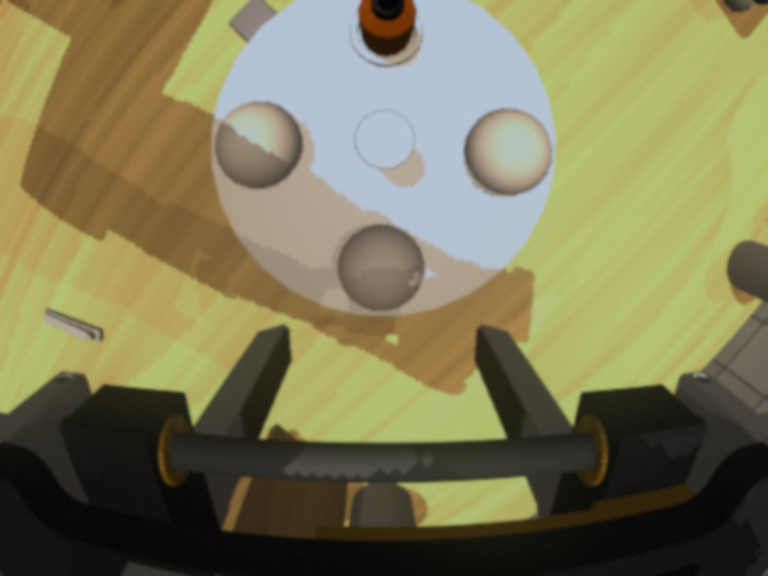

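View pics/s19.png

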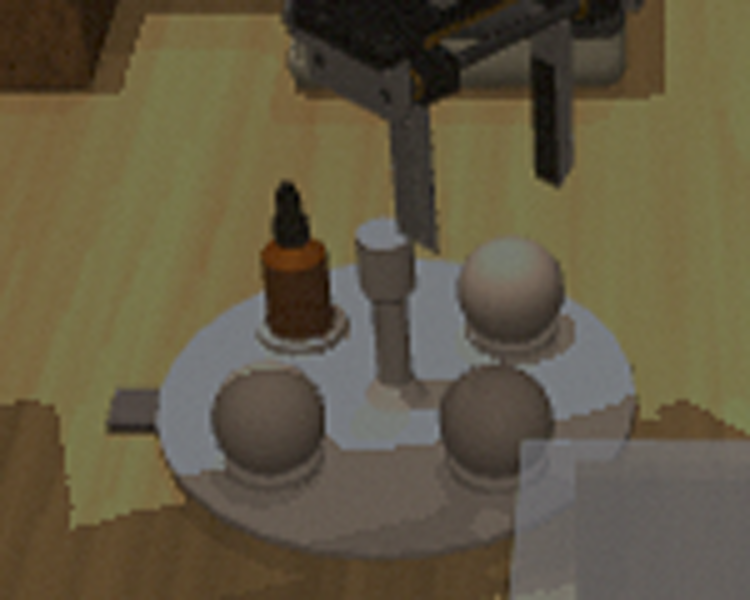

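Both balls are seated in wells 2 and 3. Moving over the knob.

Call:
play_rows(
  twist=[
    [0,0,0],
    [0,0,0],
    [0,0,0],
    [0,0,0],
    [0,0,0],
    [0,0,0],
    [0,0,0],
  ],
  travel=[
    [-0.12,0.13,0],
    [-0.25,0.26,0],
    [-0.3,0.31,0],
    [-0.3,0.32,0],
    [-0.25,0.26,0],
    [0,0,0],
    [0,0,0],
  ],
  grip=[-0.4,-0.4,-0.4,-0.4,-0.4,-0.4,-0.4],
  force=15,
)

```text
time_s: 37.2
ee_pos: [0.5348, 0.2681, 0.1922]
eef_rot: [-1.572, -0.001, -0.784]
force: [0.4, 0.2, 0.4]
grip_width: 0.0663
```

```bash
python3 - <<'E'
from h import *
p=ctrl.camera("wrist"); s=ctrl.camera("scene")
o=ctrl.get_obs();print(o["ee_pos"],o["eef_rot"],o["force"],o["grip_width"])
cv2.imwrite("pics/w20.png",cv2.resize(p["img"][:,:,::-1],(768,576)))
e=o["ee_pos"]
print("knob pred if aligned",[((wproj(p,[e[0]+.016*np.cos(a),e[1]+.016*np.sin(a),.132])+.5)*1.5-.5).round(0).tolist() for a in np.radians([135,45,225,-45])])
E
```

```text
[0.53535098 0.26743282 0.19207181] [-1.57176990e+00 -9.11114232e-04 -7.85471055e-01] [-0.12815332 -0.58518068  0.2646766 ] 0.06601787839113046
knob pred if aligned [[382.0, 280.0], [411.0, 308.0], [353.0, 308.0], [382.0, 335.0]]
```

View pics/w20.png

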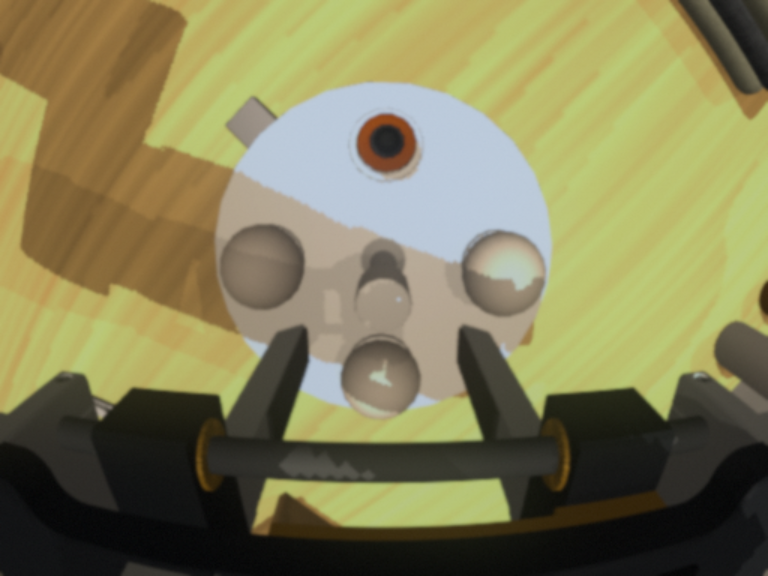

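```bash
python3 - <<'E'
from h import *
p=ctrl.camera("wrist");o=ctrl.get_obs();e=o["ee_pos"];print(e)
img=cv2.resize(p["img"][:,:,::-1],(768,576),interpolation=cv2.INTER_CUBIC)
img=cv2.convertScaleAbs(img,alpha=1.6,beta=-60)
cv2.imwrite("pics/w21.png",cv2.resize(img[220:350,310:460],None,fx=4,fy=4,interpolation=cv2.INTER_CUBIC))
print("knob pred",[((wproj(p,[e[0]+.016*np.cos(a),e[1]+.016*np.sin(a),.132])+.5)*1.5-.5-[310,220]).round(1)*4 for a in np.radians([135,45,225,-45])])
E
```

```text
[0.53546084 0.26731057 0.19210095]
knob pred [array([288. , 233.6]), array([405.2, 346.4]), array([171.2, 346.4]), array([288.4, 454.8])]
```

View pics/w21.png

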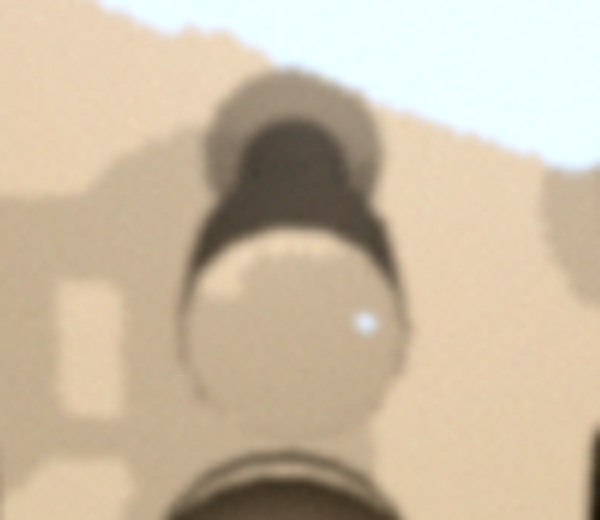

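The knob is 1.5 mm off, which agrees with the axis derived from the seated balls (0.5344, 0.2684). Correcting, lowering and gripping.

Call:
play_rows(
  twist=[
    [0,0,0],
    [0,0,0],
    [0,0,0],
    [0,0,0],
    [0,0,0],
    [0,0,0],
    [0,0,0],
    [0,0,0],
    [0,0,0],
  ],
  travel=[
    [-0.021,0.021,0],
    [0,0,-0.2],
    [0,0,-0.35],
    [0,0,-0.35],
    [0,0,-0.35],
    [0,0,-0.25],
    [0,0,-0.15],
    [0,0,-0.05],
    [0,0,0],
  ],
  grip=[-0.4,-0.4,-0.4,-0.4,-0.4,-0.4,-0.4,-0.4,-0.4],
)

```text
time_s: 38.25
ee_pos: [0.5342, 0.2688, 0.1073]
eef_rot: [-1.571, -0.001, -0.785]
force: [1.1, -0.8, 0.1]
grip_width: 0.0658
```

Call:
play_rows(
  twist=[
    [0,0,0],
    [0,0,0],
    [0,0,0],
    [0,0,0],
    [0,0,0],
    [0,0,0],
    [0,0,0],
    [0,0,0],
  ],
  travel=[
    [0,0,0],
    [0,0,0],
    [0,0,0],
    [0,0,0],
    [0,0,0],
    [0,0,0],
    [0,0,0],
    [0,0,0],
  ],
  grip=[-0.1,0.1,0.2,0.27,0.32,0.4,0.5,0.5],
  force=15,
)

```text
time_s: 39.05
ee_pos: [0.5341, 0.2688, 0.1073]
eef_rot: [-1.571, -0.001, -0.785]
force: [-0.6, 0.3, 1.3]
grip_width: 0.0318
```

Call:
play_rows(
  twist=[
    [0,0,0],
    [0,0,0.005],
    [0,0,0.01],
    [0,0,0.018],
    [0,0,0.025],
    [0,0,0.025],
    [0,0,0.025],
    [0,0,0.025],
    [0,0,0.025],
    [0,0,0.025],
    [0,0,0.025],
    [0,0,0.025],
  ],
  travel=[
    [0,0,0],
    [0,0,0],
    [0,0,0],
    [0,0,0],
    [0,0,0],
    [0,0,0],
    [0,0,0],
    [0,0,0],
    [0,0,0],
    [0,0,0],
    [0,0,0],
    [0,0,0],
  ],
  grip=[0.5,0.5,0.5,0.5,0.5,0.5,0.5,0.5,0.5,0.5,0.5,0.5],
  force=25,
)

```text
time_s: 40.25
ee_pos: [0.534, 0.2686, 0.1073]
eef_rot: [-1.572, -0.001, -0.416]
force: [-2.4, -2.3, 2.7]
grip_width: 0.0312
```

Call:
play_rows(
  twist=[
    [0,0,0.025],
    [0,0,0.025],
    [0,0,0.025],
    [0,0,0.025],
    [0,0,0.025],
    [0,0,0.025],
    [0,0,0.025],
    [0,0,0.025],
    [0,0,0.025],
    [0,0,0.018],
    [0,0,0.01],
    [0,0,0.005],
  ],
  travel=[
    [0,0,0],
    [0,0,0],
    [0,0,0],
    [0,0,0],
    [0,0,0],
    [0,0,0],
    [0,0,0],
    [0,0,0],
    [0,0,0],
    [0,0,0],
    [0,0,0],
    [0,0,0],
  ],
  grip=[0.5,0.5,0.5,0.5,0.5,0.5,0.5,0.5,0.5,0.5,0.5,0.5],
)

```text
time_s: 41.45
ee_pos: [0.5339, 0.2683, 0.1073]
eef_rot: [-1.572, -0.0, -0.012]
force: [-2.7, -5.2, 5.6]
grip_width: 0.0316
```

```bash
python3 - <<'E'
from h import *
p=ctrl.camera("wrist"); s=ctrl.camera("scene");t=ctrl.camera("top")
o=ctrl.get_obs();print(o["ee_pos"],o["eef_rot"],o["force"],o["moment"],o["grip_width"])
cv2.imwrite("pics/w22.png",cv2.resize(p["img"][:,:,::-1],(768,576)))
cv2.imwrite("pics/s22.png",cv2.resize(s["img"][80:200,150:300,::-1],None,fx=5,fy=5,interpolation=cv2.INTER_CUBIC))
E
```

```text
[0.53390067 0.26827717 0.1073016 ] [-1.57253249e+00 -2.15217025e-04 -1.28219216e-02] [-2.70801678 -4.87550412  5.58910565] [-0.81788257  0.51203082 -0.06658404] 0.03177878239215356
```

View pics/w22.png

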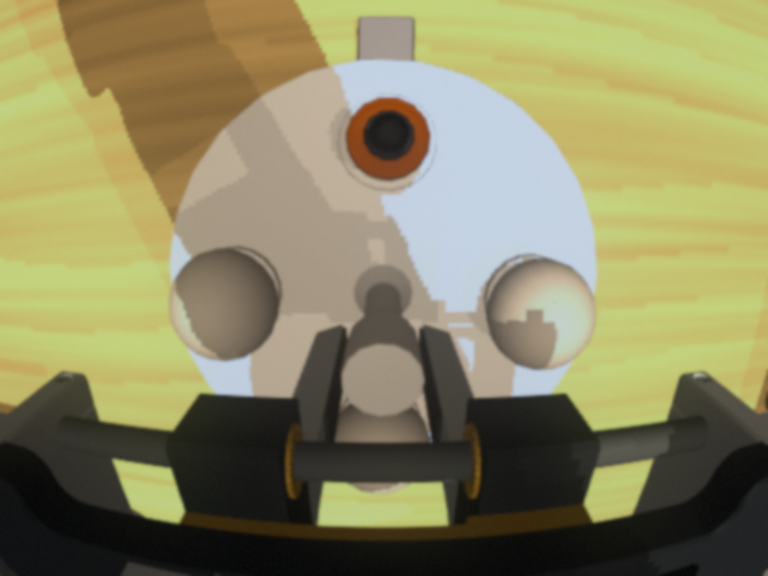

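View pics/s22.png

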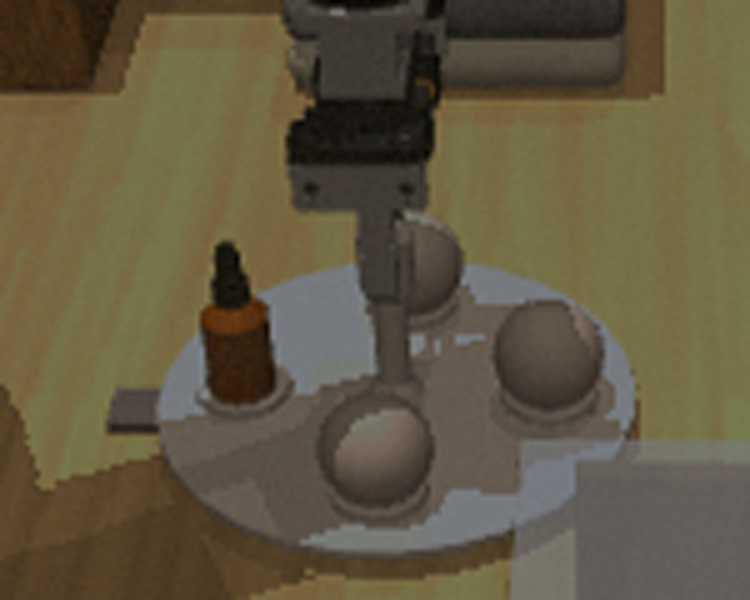

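```bash
python3 - <<'E'
from h import *
p=ctrl.camera("wrist")
img=cv2.resize(p["img"][:,:,::-1],(768,576),interpolation=cv2.INTER_CUBIC)
cv2.imwrite("pics/w23.png",cv2.resize(img[0:210,310:465],None,fx=2.8,fy=2.8,interpolation=cv2.INTER_CUBIC))
g=lambda u,v:((u+.5)/1.5-.5,(v+.5)/1.5-.5)
for n,u,v,z in [("tabend",386,17,.01),("tabnear",386.5,59,.01),("tabL0",358,17,.01),("tabR0",414,17,.01),("ringL",337,142,.027),("ringR",436,142,.027),("knob",383,379,.132),("tip",389,133,.122)]: print(n,wz(p,g(u,v),z).round(4))
E
```

```text
tabend [0.3669 0.2727 0.01  ]
tabnear [0.3941 0.2726 0.01  ]
tabL0 [0.3665 0.256  0.01  ]
tabR0 [0.3668 0.2894 0.01  ]
ringL [0.4449 0.2443 0.027 ]
ringR [0.4455 0.2993 0.027 ]
knob [0.5334 0.2687 0.132 ]
tip [0.4459 0.2719 0.122 ]
```

View pics/w23.png

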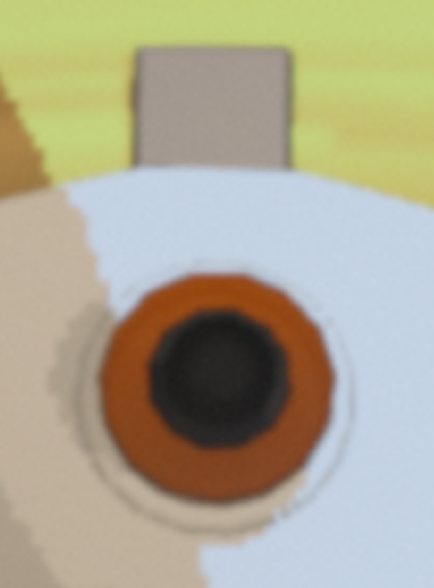

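The bottle is about 1 mm (0.7°) short, and the gripper's measured yaw says the same (44.3° turned). Nudging a little more.

Call:
play_rows(
  twist=[
    [0,0,0.004],
    [0,0,0.005],
    [0,0,0],
    [0,0,0],
  ],
  travel=[
    [0,0,0],
    [0,0,0],
    [0,0,0],
    [0,0,0],
  ],
  grip=[0.5,0.5,0.5,0.5],
)

```text
time_s: 42.05
ee_pos: [0.5339, 0.2683, 0.1073]
eef_rot: [-1.573, -0.0, 0.001]
force: [-4.1, -4.9, 5.0]
grip_width: 0.0315
```

```bash
python3 - <<'E'
from h import *
o=ctrl.get_obs();print(o["eef_rot"],o["moment"],o["force"])
p=ctrl.camera("wrist")
img=cv2.resize(p["img"][:,:,::-1],(768,576),interpolation=cv2.INTER_CUBIC)
cv2.imwrite("pics/w24.png",cv2.resize(img[0:210,310:465],None,fx=2.8,fy=2.8,interpolation=cv2.INTER_CUBIC))
E
```

```text
[-1.57251317e+00 -2.10330774e-04  1.25520237e-03] [-0.83296107  0.58779315  0.01142808] [-4.12431794 -4.9084067   4.95814081]
```

View pics/w24.png

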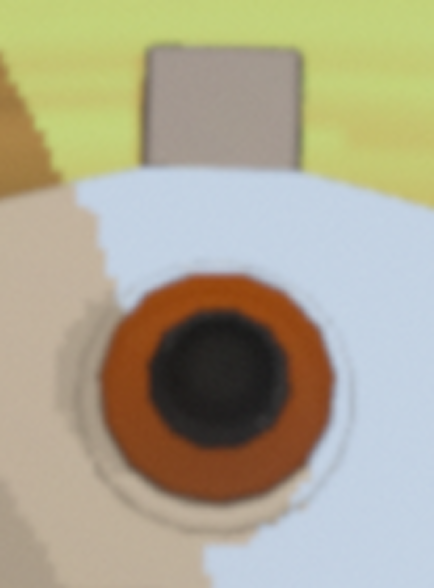

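Call:
play_rows(
  twist=[
    [0,0,0],
    [0,0,0],
    [0,0,0],
    [0,0,0],
    [0,0,0],
    [0,0,0],
    [0,0,0],
    [0,0,0],
    [0,0,0],
    [0,0,0],
    [0,0,0],
    [0,0,0],
  ],
  travel=[
    [0,0,0],
    [0,0,0],
    [0,0,0],
    [0,0,0],
    [0,0,0],
    [0,0,0.1],
    [0,0,0.3],
    [0,0,0.5],
    [0,0,0.5],
    [0,0,0.4],
    [0,0,0.2],
    [0,0,0],
  ],
  grip=[0.3,0.2,0.1,0,-0.2,-0.4,-0.4,-0.4,-0.4,-0.4,-0.4,-0.4],
  force=8,
)

```text
time_s: 43.3
ee_pos: [0.5345, 0.269, 0.2091]
eef_rot: [-1.57, -0.003, 0.0]
force: [0.8, -0.3, 0.7]
grip_width: 0.066
```

```bash
python3 - <<'E'
from h import *
ctrl.camera("top");p=ctrl.camera("wrist");s=ctrl.camera("scene")
o=ctrl.get_obs();print(o["ee_pos"],o["eef_rot"],o["force"],o["time_s"])
img=cv2.resize(p["img"][:,:,::-1],(768,576),interpolation=cv2.INTER_CUBIC)
cv2.imwrite("pics/w25.png",img)
cv2.imwrite("pics/w25b.png",cv2.resize(img[80:360,200:570],None,fx=2.1,fy=2.1,interpolation=cv2.INTER_CUBIC))
cv2.imwrite("pics/s25.png",cv2.resize(s["img"][80:200,150:300,::-1],None,fx=5,fy=5,interpolation=cv2.INTER_CUBIC))
E
```

```text
[0.53372883 0.2686517  0.2062176 ] [-1.57217736e+00  5.63796436e-04  3.01893384e-04] [-0.48208514  1.24453953 -0.35146627] 43.45
```

View pics/w25b.png

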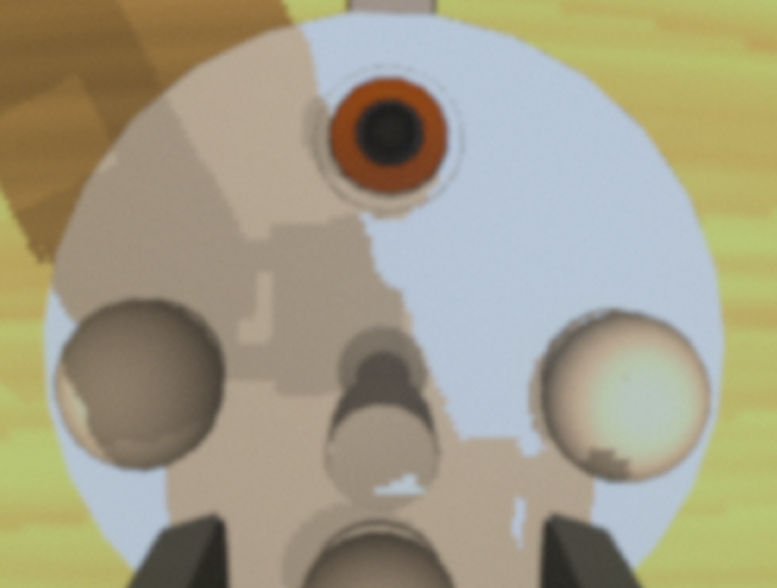

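View pics/s25.png

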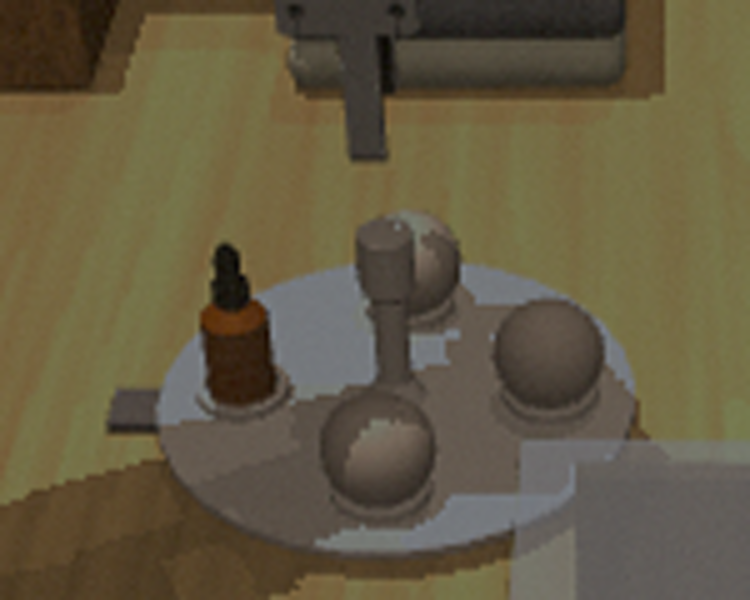

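```bash
python3 - <<'E'
from h import *
p=ctrl.camera("wrist")
g=lambda x,y:(((x+.5)/2.1-.5+200+.5)/1.5-.5,((y+.5)/2.1-.5+80+.5)/1.5-.5)
r=wz(p,g(389.5,140),.027);k=wz(p,g(383,453),.132);t=wz(p,g(391,3),.01);b1=wz(p,g(141,384),.05);b2=wz(p,g(627,394),.05)
print(r,k,t,b1,b2)
an=lambda a:np.degrees(np.arctan2(-(a-k)[1],-(a-k)[0]))
print("ring",an(r),"tab",an(t),"balls line perp",np.degrees(np.arctan2(-(b2-b1)[0],(b2-b1)[1])), "mid balls",(b1+b2)/2)
E
```

```text
[0.44496466 0.27074256 0.027     ] [0.53214928 0.26847109 0.132     ] [0.39018133 0.27144264 0.01      ] [0.53174836 0.17954816 0.05      ] [0.53564098 0.35797674 0.05      ]
ring -1.4924183839272835 tab -1.19908926062726 balls line perp -1.2497727973905075 mid balls [0.53369467 0.26876245 0.05      ]
```

```bash
python3 - <<'E'
from h import *
s=ctrl.camera("scene");cv2.imwrite("pics/s26.png",cv2.resize(s["img"][:,:,::-1],(768,576)))
E
```

```text
(no output)
```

View pics/s26.png

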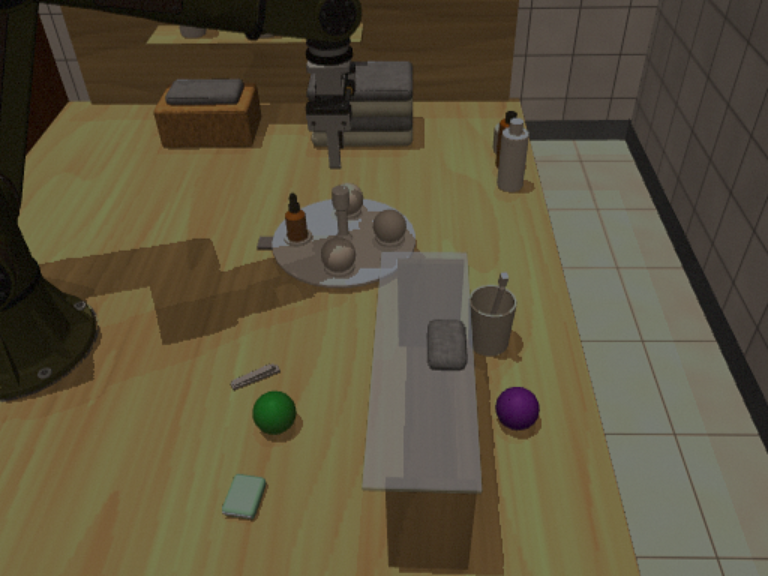

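The balls, bottle and knob are as wanted. The clipper (255,377), floss case (244,497), cup, and green and purple balls are all where they started. Handing in.

```bash
python3 -c "
from station import ctrl
print(ctrl.hand_in())"
```

```text
the job is handed in; nothing more can be done
None
```

The job is done and handed in at about 43.6 s of the 69 s allowed. Both loose balls are in the two empty wells, one each, and the bottle stands at the front in line with the tab.

**What I did:** I picked each ball from under the shelf edge with the gripper leaned 30° back. I then stood it on the open board, took it again upright, and lowered it into its well (3, then 2) until light contact, about 3 N. After that I gripped the knob, turned the disc +45° smoothly, let go and lifted clear.

**Last checks:**
- **Balls:** both seated at the height expected from the board, 20 mm above their standing height.
- **Bottle:** the wrist camera puts it 0.3° off the tab line, about 0.5 mm, and it stands upright in its ring. The gripper's own reading of the turn was 45.0°.
- **Everything else:** the third ball is still in its well. The shelf, cup, floss case, clipper and the green and purple balls look unchanged in the scene picture. The highest wrist force I read at the end of any move was about 8 N.

**What disagreed or went wrong:**
- **Camera mismatch:** the top and scene cameras differed by about 5 mm, so I used the wrist camera for the final placing.
- **Joint range:** while approaching the second ball, joint 6 read -2.554 rad against its listed limit of -2.55. I turned the tool 12° away at once, but if the limit is exactly -2.55 that reading is 0.004 rad over it.

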